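# Heel blocks in a row by height

### The arm

A 6-joint arm with a two-finger parallel gripper is mounted at the origin on a cart in front of the work surface, level with it; the furniture and walls round the work are solid. World frame = base frame: x ahead of the robot, y to its left, z up, the work surface at z = 0. Lengths are in mm, angles in rad, forces in N, time in s.
With the tool pointing down it reaches from about 275 to 1000 mm from the base axis. Payload 8.4 kg.
Tool frame: the origin (TCP) lies at the very end of the fingers, on their centre line; the grasp point (between the pads) lies 19 mm behind it; z points along the fingers, y is the direction in which the jaws open and shut (so a half turn about z gives the same grasp; the last joint's range is limited). The gripper opens to 85 mm and grips with 20 to 120 N. Pads are 22 mm wide; open, the fingers measure 114 mm over their backs; the gripper's body (76 mm by 85 mm) begins 54 mm behind the grasp point. The pads swing forward as they close: fully open they stand 13 mm farther back than shut.
Start: joints at [1.252, 0.353, 1.633, -0, 1.155, -0.002], TCP at [194.703, 593.901, 231.281] pointing down, gripper open.
Joint ranges: [-2.63, 2.63], [-0.92, 2.1], [0.06, 2.66], [-1.3, 4.44], [0, 2.69], [-3.02, 3.02]. Speed limits (rad/s): [2.22, 2.22, 2.79, 3.14, 3.14, 3.14].

### API

Orientations are given as [roll, pitch, yaw] about the fixed x, y, z axes, in that order (R = Rz(yaw) Ry(pitch) Rx(roll)).
In Python, from rig import r gives the robot as it stands.
- The arm moves only by the tool jog_arm, never from a script. Its argument "moves" is a list of rows, each an object with "grip": the gripper command: -1 is fully open, 1 is shut, values between are in proportion; "translation": the shift along the tool's x, y, z in m, a list of three; "twist": the turn, a rotation vector about the tool's x, y, z in rad, a list of three. In form: [{"grip": grip, "translation": [dx, dy, dz], "twist": [ax, ay, az]}, ...]. A call has 1 to 10 rows; each row shifts and turns the commanded pose from where the row before left it, along the tool's axes as they then stand; what a row does not reach is not made up. A row lasts 1/12 s, in which the tool goes at most 41.7 mm and 7.16 degrees, less where a joint would pass 70% of its speed; a pose out of reach is approached as far as the arm can. A call with a gripper value outside its range is refused whole. The fingers move at their own pace and stop on an object; "squeeze" is the grip in N (left out, the last holds). Time passes only in rows, so rows that do not move let the fingers close. It gives the time, the measured TCP pose, the force and the opening at its end, in the units of the state.
- r.sense(): the state, without advancing time (a new reading comes with each control period).
- r.grab_frame(name): name is "side" or "top"; returns (picture, depth): 420x560x3 uint8, red, green, blue; 420x560 float32, mm along the optical axis (not along the pixel's ray), 0 where there is no reading.
- r.calibration(name): a dict with "fx", "fy", "cx", "cy" (pixels), "R" (3x3) and "t" (3): a world point X has camera coordinates R X + t. Camera axes: x right, y down, z forward; pixel columns grow to the right and rows downward; lengths in mm; the calibration is good to about 2 mm. A picture is of the moment at which its call begins. calibration takes no time and is no camera call.
- r.sign_off(): hands the job in, once; it reports no verdict.
The state is a dict: "clock": time; "qpos": joint angles; "qvel": joint speeds; "joint_efforts": joint torques, N m; "eef_pos": TCP position; "tcp_rot": TCP orientation; "contact_force": force on the tool from outside, world axes, zero at the start; "wrist_torque": the same for the moment, N m; "opening": opening from 0.0 (shut) to 1.0 (fully open).
Only numpy, scipy, OpenCV 4.12 (cv2) and the standard library are available. Lean on these libraries where they do the work, as an engineer would, in place of code of your own. Each camera call takes 0.05 s, during which the arm holds its last target.

### The job

Set the four wooden heel blocks out on the sample board in order of height: the tallest on the dark round mark next to the board's upright end stop, then the next lower one on each following mark, so that the lowest stands farthest from the stop. Stand each upright in the middle of its mark, and leave the spool of thread standing where it is.

Things in the scene. Friction and masses are not known exactly. Their poses are not given: they have to be found in the camera images.
- heel_tallest_center (a point): Centre (half-way up) of a loose heel block of plain wood with a thin black rubber foot, standing upright; 76 mm high, D-shaped seen from above: flat face to its own -x, round back to +x, 36 mm wide along its own y (flat parallel sides by the flat face), 32 mm long along x. z is up. The tallest and narrowest of the four. About 0.05 to 0.12 kg.
- heel_third_center (a point): Centre (half-way up) of a loose heel block of plain wood with a thin black rubber foot, standing upright; 60 mm high, D-shaped seen from above: flat face to its own -x, round back to +x, 42 mm wide along its own y (flat parallel sides by the flat face), 38 mm long along x. z is up. The third in height (second tallest) of the four. About 0.05 to 0.12 kg.
- heel_second_center (a point): Centre (half-way up) of a loose heel block of plain wood with a thin black rubber foot, standing upright; 44 mm high, D-shaped seen from above: flat face to its own -x, round back to +x, 48 mm wide along its own y (flat parallel sides by the flat face), 43 mm long along x. z is up. The second in height (second lowest) of the four. About 0.05 to 0.12 kg.
- heel_lowest_center (a point): Centre (half-way up) of a loose heel block of plain wood with a thin black rubber foot, standing upright; 28 mm high, D-shaped seen from above: flat face to its own -x, round back to +x, 54 mm wide along its own y (flat parallel sides by the flat face), 49 mm long along x. z is up. The lowest and widest of the four. About 0.05 to 0.12 kg.
- mark_1: Round dark grey felt disc, 60 mm across, let into the sample board; origin at its centre on the board's top, which is 15 mm above the bench. The four marks stand in a straight row, 72 mm apart, on the fixed light wooden board (95 x 380 x 15 mm); y runs along the row from mark_1 to mark_4. One end of the row.
- mark_2: Round dark grey felt disc, 60 mm across, let into the sample board; origin at its centre on the board's top, which is 15 mm above the bench. The four marks stand in a straight row, 72 mm apart, on the fixed light wooden board (95 x 380 x 15 mm); y runs along the row from mark_1 to mark_4. An inner place of the row.
- mark_3: Round dark grey felt disc, 60 mm across, let into the sample board; origin at its centre on the board's top, which is 15 mm above the bench. The four marks stand in a straight row, 72 mm apart, on the fixed light wooden board (95 x 380 x 15 mm); y runs along the row from mark_1 to mark_4. An inner place of the row.
- mark_4: Round dark grey felt disc, 60 mm across, let into the sample board; origin at its centre on the board's top, which is 15 mm above the bench. The four marks stand in a straight row, 72 mm apart, on the fixed light wooden board (95 x 380 x 15 mm); y runs along the row from mark_1 to mark_4. One end of the row.
- end_stop: Dark wooden upright fixed across one end of the sample board (the mark_1 end or the mark_4 end, it varies), 70 mm across the board, 22 mm thick, rising 45 mm above the board; origin at its underside centre on the board's top, 67 mm from the nearest mark's centre. The other end of the board has only a flat brass strip.
- spool_center (a point): Centre of a loose wooden spool of natural-coloured thread, standing upright on the bench among the heel blocks; 44 mm across, 60 mm high. z is up. A thread end shows at its -y side. Not part of the row. Behind it, between blocks and board, a fixed press raises a lever towards the robot, with a red ball at x 0.58, y -0.03, z 0.39 m: keep wrist and gripper nearer the robot (x below 0.46) when crossing y = 0.
Mind the look-alikes: they are no part of the job. Leave any green look-alike of the part that bears heel_tallest_center alone. Leave any purple look-alike of the part that bears heel_lowest_center alone.

How it is judged:
By the outcome, as a careful person would: the job done as asked, in the order asked, and still so for the second after the job is handed in, with the robot touching nothing.
It also fails if it takes over 125 s, if anything falls off the work surface, if the arm or the gripper's body presses on something with over 40 N, if the wrist force passes 120 N, or if a joint passes its speed limit or range.

## Working session

There is one attempt and no reset: what is moved stays moved. The work goes in short steps, Python scripts to look and compute and a tool call to move; the robot and the scene stay as the last step left them, time stands still between calls to the robot, and variables do not carry over. Pictures are saved under pics/ and viewed, and the job is handed in when it is done.

Besides the shell and the picture viewer there is one more tool, called by a JSON object that holds its "method" and its "body", one argument or row to a line. jog_arm: Moves the arm, as the interface text tells. Its arguments: {"type":"object","properties":{"moves":{"type":"array"},"squeeze":{"type":"number"}},"required":["moves"]}

```bash
mkdir -p pics; python3 - <<'E'
from rig import r
import cv2,numpy as np
print(r.sense())
for n in ("top","side"):
    p,d=r.grab_frame(n); cv2.imwrite(f"pics/{n}0.png",p[:,:,::-1]); np.save(f"{n}0.npy",d); np.save(f"{n}0p.npy",p)
    c=r.calibration(n); print(n,c)
E
```

```text
{'clock': 0.0, 'qpos': array([ 1.25159616e+00,  3.53658829e-01,  1.63414491e+00,  9.32551956e-06,
        1.15518501e+00, -2.38290953e-03]), 'qvel': array([8.77412702e-04, 9.46271421e-06, 1.74926168e-04, 7.84188970e-04,
       6.29610150e-04, 1.08286932e-03]), 'joint_efforts': array([ 1.79626106e-03, -6.05240250e+01, -3.42074239e+01,  2.04429284e-05,
        9.23693151e-03,  6.07884942e-08]), 'eef_pos': array([194.55189811, 593.44511503, 230.55039553]), 'tcp_rot': array([-3.14019659e+00, -1.18530971e-05,  2.82477162e+00]), 'contact_force': array([ 0.14905871,  0.38119426, -0.38017812]), 'wrist_torque': array([ 0.0020143 ,  0.06485677, -0.02880725]), 'opening': 1.0014167412550965}
top {'fx': 508.0163694161444, 'fy': 508.0163694161444, 'cx': 275.79760471849994, 'cy': 197.05699759207153, 'R': array([[ 0.00632011, -0.99995711,  0.00677078],
       [-0.98085141, -0.00751708, -0.19461247],
       [ 0.19465502, -0.00541116, -0.98085684]]), 't': array([ -49.63322474,  528.27135201, 1614.07041528])}
side {'fx': 432.90788893783116, 'fy': 432.90788893783116, 'cx': 284.7918464594178, 'cy': 206.09992581522238, 'R': array([[ 0.97807053, -0.20716195,  0.02149333],
       [-0.12110896, -0.64965719, -0.75051859],
       [ 0.16944219,  0.73145708, -0.66049972]]), 't': array([-501.49488146,   78.74143574, 1061.55461057])}
```

View pics/top0.png

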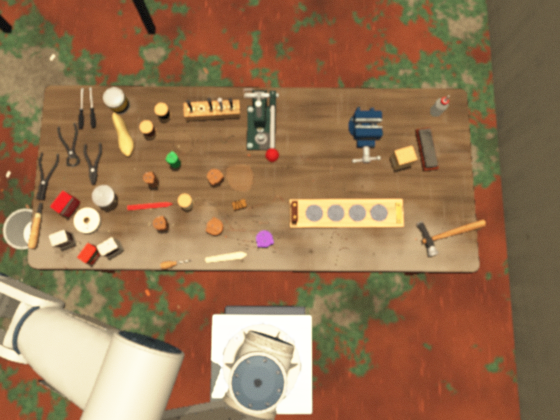

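View pics/side0.png

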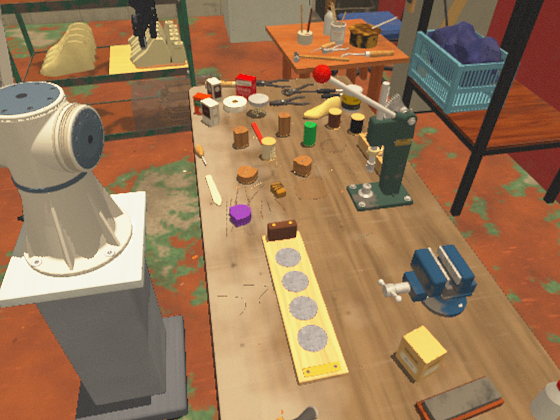

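The top view shows four brown blocks near (150,179), (161,224), (214,178) and (214,227). The spool is at (185,201), the green and purple look-alikes at (173,159) and (264,240). The board's stop is at (294,211), and its marks run right from (314,213) to (379,213). Next I'll zoom in and measure.

```bash
cat > h.py <<'E'
import numpy as np,cv2
from rig import r
def cloud(n,d):
    c=r.calibration(n); v,u=np.indices(d.shape); 
    P=np.stack([(u-c['cx'])/c['fx']*d,(v-c['cy'])/c['fy']*d,d],-1)
    return (P-c['t'])@c['R']
def proj(n,X):
    c=r.calibration(n); q=np.atleast_2d(X)@c['R'].T+c['t']
    return np.c_[q[:,0]/q[:,2]*c['fx']+c['cx'],q[:,1]/q[:,2]*c['fy']+c['cy']]
E
python3 - <<'E'
from h import *
p=np.load('top0p.npy');d=np.load('top0.npy');W=cloud('top',d)
a=cv2.resize(p[140:260,130:290],None,fx=5,fy=5,interpolation=cv2.INTER_CUBIC)
b=p[190:235,280:410]
cv2.imwrite('pics/a.png',a[:,:,::-1]); cv2.imwrite('pics/b.png',cv2.resize(b,None,fx=6,fy=6,interpolation=cv2.INTER_CUBIC)[:,:,::-1])
for (u,v) in [(150,179),(161,224),(214,178),(214,227),(173,159),(264,240),(185,201)]:
    w=W[v-11:v+12,u-11:u+12].reshape(-1,3); zt=np.percentile(w[:,2],[50,96,99]); m=w[:,2]>zt[2]-8
    print(u,v,zt.round(1),m.sum(),np.median(w[m],0).round(1),w[m].min(0).round(1),w[m].max(0).round(1))
ps=np.load('side0p.npy')
cv2.imwrite('pics/c.png',cv2.resize(ps[85:235,185:345],None,fx=5,fy=4,interpolation=cv2.INTER_CUBIC)[:,:,::-1])
E
```

```text
150 179 [ 3.8 77.6 80.2] 71 [584.1 370.   75.4] [204.3 -36.9  72.3] [ 604.7  387.3 1686.3]
161 224 [ 4.4 62.3 65.3] 82 [438.6 330.9  59.9] [204.3 -36.9  57.3] [ 458.7  350.7 1686.3]
214 178 [ 4.  47.7 50.2] 87 [599.8 159.9  45.3] [204.3 -36.9  42.3] [ 624.1  181.8 1686.3]
214 227 [ 6.5 31.9 34.6] 105 [434.6 156.3  29.3] [204.3 -36.9  26.6] [ 464.5  185.3 1686.3]
173 159 [ 3.7 77.8 82.3] 53 [651.5 298.3  76.8] [204.3 -36.9  74.3] [ 672.2  314.8 1686.3]
264 240 [   6.4   32.4 1225.1] 6 [ 204.3  -36.9 1686.3] [ 204.3  -36.9 1686.3] [ 204.3  -36.9 1686.3]
185 201 [ 3.6 61.9 64.5] 94 [514.3 253.6  59.7] [494.9 232.5  56.5] [535.2 273.1  68.2]
```

View pics/a.png

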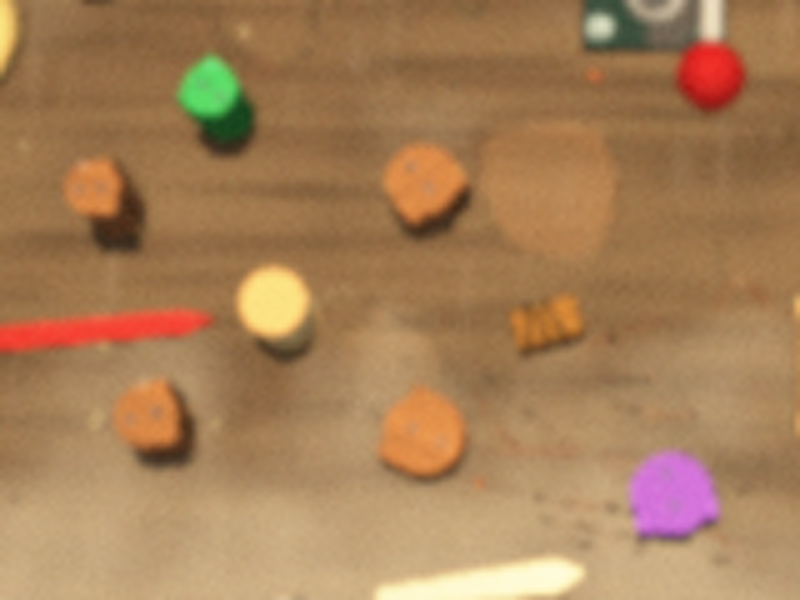

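View pics/b.png

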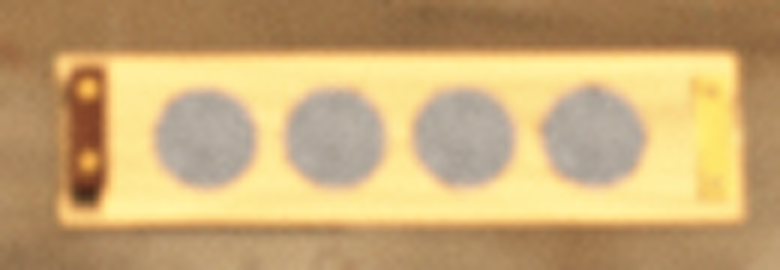

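View pics/c.png

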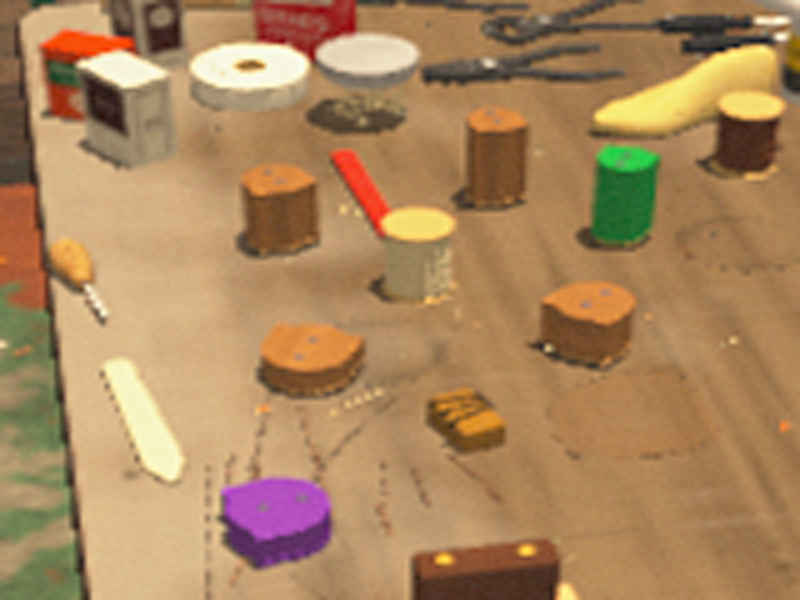

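Heights match: tallest (584,370), 60 mm (439,331), 44 mm (600,160), 28 mm (435,156), and the stop is at the +y end. Next I'll fit the D outlines and the marks.

```bash
cat > fit.py <<'E'
from h import *
from scipy.optimize import minimize
def D(W,L,n=24):
    a=np.linspace(-np.pi/2,np.pi/2,n); R=W/2
    arc=np.c_[L/2-R+R*np.cos(a),R*np.sin(a)]
    return np.r_[[[-L/2,-R]],arc,[[-L/2,R]]]
def Dpose(W,L,x,y,th):
    c,s=np.cos(th),np.sin(th); return D(W,L)@np.array([[c,s],[-s,c]])+[x,y]
K=8
def fit(name,p,x0,y0,ztop,W,L,S=28,save=None,ths=None):
    u,v=proj(name,[[x0,y0,ztop]])[0]; u0,v0=int(u)-S//2,int(v)-S//2
    crop=cv2.resize(p[v0:v0+S,u0:u0+S],None,fx=K,fy=K,interpolation=cv2.INTER_CUBIC).astype(float)
    redness=crop[:,:,0]-crop[:,:,2]   # orange-ness
    def poly(q):
        P=Dpose(W,L,*q); return (proj(name,np.c_[P,np.full(len(P),ztop)])-[u0,v0]+.5)*K-.5
    def raster(q):
        m=np.zeros(redness.shape,np.uint8); cv2.fillPoly(m,[np.round(poly(q)*16).astype(np.int32)],1,shift=4)
        return cv2.GaussianBlur(m.astype(float),(0,0),K*.55)
    def cost(q):
        m=raster(q); A=np.c_[m.ravel(),np.ones(m.size)]
        res=0
        for ch in range(3):
            s=np.linalg.lstsq(A,crop[:,:,ch].ravel(),rcond=None)[1]; res+=s[0]
        return res/m.size
    best=None
    for th in (np.arange(0,2*np.pi,np.pi/6) if ths is None else ths):
        s=minimize(cost,[x0,y0,th],method='Nelder-Mead',options=dict(initial_simplex=[[x0,y0,th],[x0+5,y0,th],[x0,y0+5,th],[x0,y0,th+.35]],maxiter=90,xatol=.05,fatol=.01))
        if best is None or s.fun<best.fun: best=s
    if save:
        im=crop.clip(0,255).astype(np.uint8).copy(); cv2.polylines(im,[np.round(poly(best.x)).astype(int)],True,(0,255,255),1); cv2.imwrite(save,im[:,:,::-1])
    return best.x,best.fun
B=[('tallest',584,370,76,36,32),('third',438.6,331,60,42,38),('second',600,160,44,48,43),('lowest',434.6,156,28,54,49)]
E
python3 - <<'E'
from fit import *
p=np.load('top0p.npy');d=np.load('top0.npy')
for n,x,y,z,W,L in B:
    q,c=fit('top',p,x,y,z,W,L,save=f'pics/f_{n}.png'); print(n,q.round(3),round(np.degrees(q[2])%360,1),round(c,1))
ims=[cv2.imread(f'pics/f_{b[0]}.png') for b in B]; cv2.imwrite('pics/f.png',cv2.resize(np.hstack(ims),(800,200)))
# marks: grey low saturation
hsv=cv2.cvtColor(p,cv2.COLOR_RGB2HSV); K=8
crop=cv2.resize(p[190:235,280:410],None,fx=K,fy=K,interpolation=cv2.INTER_CUBIC)
m=(cv2.cvtColor(crop,cv2.COLOR_RGB2HSV)[:,:,1]<60).astype(np.uint8)
n,_,st,ce=cv2.connectedComponentsWithStats(m)
c=r.calibration('top')
for i in range(1,n):
    if st[i,4]>3000:
        u,v=(ce[i]+.5)/K-.5+[280,190]
        ray=c['R'].T@np.array([(u-c['cx'])/c['fx'],(v-c['cy'])/c['fy'],1]);o=-c['R'].T@c['t']
        X=o+ray*(15-o[2])/ray[2]; print('mark',st[i],X.round(1))
W=cloud('top',d); print('board z',np.median(W[208:218,325:328,2]), 'stop', W[204:220,292:296].reshape(-1,3)[::9].round(0).tolist())
E
```

```text
tallest [587.483 372.499   1.705] 97.7 1140.5
third [442.013 333.475   1.788] 102.5 1413.9
second [604.481 161.188   0.701] 40.2 696.5Traceback (most recent call last):
  File "<stdin>", line 4, in <module>
  File "fit.py", line 27, in fit
    s=minimize(cost,[x0,y0,th],method='Nelder-Mead',options=dict(initial_simplex=[[x0,y0,th],[x0+5,y0,th],[x0,y0+5,th],[x0,y0,th+.35]],maxiter=90,xatol=.05,fatol=.01))
    res = _minimize_neldermead(fun, x0, args, callback, bounds=bounds,
                               **options)
    fsim[j] = func(sim[j])
              ~~~~^^^^^^^^
    fx = function(np.copy(x), *(wrapper_args + args))
  File "fit.py", line 20, in cost
    m=raster(q); A=np.c_[m.ravel(),np.ones(m.size)]
  File "fit.py", line 17, in raster
    m=np.zeros(redness.shape,np.uint8); cv2.fillPoly(m,[np.round(poly(q)*16).astype(np.int32)],1,shift=4)
                                                                 ~~~~^^^
  File "fit.py", line 15, in poly
    P=Dpose(W,L,*q); return (proj(name,np.c_[P,np.full(len(P),ztop)])-[u0,v0]+.5)*K-.5
                             ~~~~^^^^^^^^^^^^^^^^^^^^^^^^^^^^^^^^^^^^
  File "h.py", line 8, in proj
    c=r.calibration(n); q=np.atleast_2d(X)@c['R'].T+c['t']
ValueError: time passes only in moves, steps and waits
```

```bash
python3 - <<'E'
s=open('h.py').read()
s=s.replace("def cloud","_C={}\ndef cal(n):\n    if n not in _C: _C[n]=r.calibration(n)\n    return _C[n]\ndef cloud",1).replace("c=r.calibration(n)","c=cal(n)")
open('h.py','w').write(s)
s=open('fit.py').read()
a=s.index("        m=raster(q); A="); b=s.index("    best=None")
s=s[:a]+"        return ((raster(q)-tgt)**2).mean()*1000\n"+s[b:]
s=s.replace("    def poly(q)","    f=redness; f=(crop[:,:,0]-crop[:,:,2])*1.0\n    hi=np.percentile(f[f.shape[0]//2-24:f.shape[0]//2+24,f.shape[1]//2-24:f.shape[1]//2+24],50); lo=np.percentile(f,30)\n    tgt=((f-lo)/(hi-lo)).clip(0,1)\n    def poly(q)",1)
s=s.replace("fatol=.01","fatol=.001")
open('fit.py','w').write(s)
E
cat > m.py <<'E'
from fit import *
p=np.load('top0p.npy');d=np.load('top0.npy')
for n,x,y,z,W,L in B:
    q,c=fit('top',p,x,y,z,W,L,save=f'pics/f_{n}.png'); print(n,q.round(3),round(np.degrees(q[2])%360,1),round(c,2))
ims=[cv2.imread(f'pics/f_{b[0]}.png') for b in B]; cv2.imwrite('pics/f.png',cv2.resize(np.hstack(ims),(800,200)))
K=8
crop=cv2.resize(p[190:235,280:410],None,fx=K,fy=K,interpolation=cv2.INTER_CUBIC)
m=(cv2.cvtColor(crop,cv2.COLOR_RGB2HSV)[:,:,1]<60).astype(np.uint8)
n,_,st,ce=cv2.connectedComponentsWithStats(m)
c=cal('top')
for i in range(1,n):
    if st[i,4]>3000:
        u,v=(ce[i]+.5)/K-.5+[280,190]
        ray=c['R'].T@np.array([(u-c['cx'])/c['fx'],(v-c['cy'])/c['fy'],1]);o=-c['R'].T@c['t']
        X=o+ray*(15-o[2])/ray[2]; print('mark',st[i],X.round(1))
W=cloud('top',d); print('board z',np.median(W[208:218,325:328,2]), 'stop', W[204:220,292:296].reshape(-1,3)[::9].round(0).tolist())
E
python3 m.py
```

```text
tallest [586.823 370.905   1.659] 95.1 7.06
third [440.046 331.938   1.802] 103.3 6.62
second [602.85  160.721   0.697] 39.9 8.46
lowest [433.267 154.016   4.199] 240.6 8.15
mark [  727   120   129   125 12307] [ 486.5 -389.3   15. ]
mark [  556   122   127   123 12275] [ 485.7 -317.2   15. ]
mark [  211   124   126   123 12199] [ 484.  -173.3   15. ]
mark [  385   124   125   121 12164] [ 484.9 -245.3   15. ]
board z 13.985920312055292 stop [[504.0, -99.0, 59.0], [498.0, -102.0, 61.0], [492.0, -105.0, 57.0], [484.0, -108.0, 63.0], [474.0, -99.0, 63.0], [469.0, -102.0, 56.0], [462.0, -105.0, 60.0], [456.0, -109.0, 57.0]]
```

View pics/f.png

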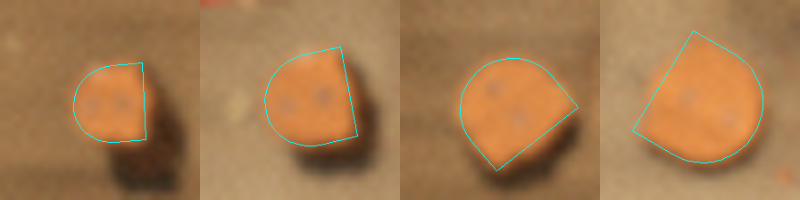

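{"method": "jog_arm", "body": {
  "moves": [
    {"grip": -1,"translation": [0,0,0],"twist": [0,0,0.12]},
    {"grip": -1,"translation": [0,0,0],"twist": [0,0,0.12]},
    {"grip": -1,"translation": [0,0,0],"twist": [0,0,0.12]},
    {"grip": -1,"translation": [0,0,0],"twist": [0,0,0.12]},
    {"grip": -1,"translation": [0,0,0],"twist": [0,0,0.12]},
    {"grip": -1,"translation": [0,0,0],"twist": [0,0,0.12]},
    {"grip": -1,"translation": [0,0,0],"twist": [0,0,0.12]},
    {"grip": -1,"translation": [0,0,0],"twist": [0,0,0.12]},
    {"grip": -1,"translation": [0,0,0],"twist": [0,0,0.12]},
    {"grip": -1,"translation": [0,0,0],"twist": [0,0,0.085]}
  ],
  "squeeze": 40
}}

```text
clock: 0.93
eef_pos: [194.6, 593.6, 230.8]
tcp_rot: [-3.141, 0.001, 1.653]
contact_force: [-0.3, 0.4, -0.3]
opening: 0.998
```

```bash
cat > go.py <<'E'
import sys,numpy as np
from rig import r
# usage go.py x y z [yaw]: rows from measured pose
s=r.sense(); p=s['eef_pos']; yaw=s['tcp_rot'][2]
if len(sys.argv)>5: yaw=float(sys.argv[5])
t=np.array(list(map(float,sys.argv[1:4]))); d=t-p
c,sn=np.cos(yaw),np.sin(yaw)
tool=np.array([c*d[0]+sn*d[1],sn*d[0]-c*d[1],-d[2]])
n=int(np.ceil(np.linalg.norm(tool)/39)); 
print('pos',p.round(1),'yaw',round(s['tcp_rot'][2],3),'F',s['contact_force'].round(1),'op',round(s['opening'],3))
print('tool delta mm',tool.round(1),'rows',n,'per row',(tool/max(n,1)/1000).round(4), 'with 10 rows',(tool/10000).round(4))
if len(sys.argv)>4: print('dyaw tool',round(-(float(sys.argv[4])-s['tcp_rot'][2]),3))
E
python3 go.py 587.2 366 160
```

```text
pos [194.6 593.6 230.8] yaw 1.653 F [-0.3  0.4 -0.3] op 0.998
tool delta mm [-259.2  372.5   70.8] rows 12 per row [-0.0216  0.031   0.0059] with 10 rows [-0.0259  0.0372  0.0071]
```

{"method": "jog_arm", "body": {
  "moves": [
    {"grip": -1,"translation": [-0.022,0.031,0],"twist": [0,0,0]},
    {"grip": -1,"translation": [-0.022,0.031,0],"twist": [0,0,0]},
    {"grip": -1,"translation": [-0.022,0.031,0],"twist": [0,0,0]},
    {"grip": -1,"translation": [-0.022,0.031,0],"twist": [0,0,0]},
    {"grip": -1,"translation": [-0.022,0.031,0],"twist": [0,0,0]},
    {"grip": -1,"translation": [-0.022,0.031,0.01],"twist": [0,0,0]},
    {"grip": -1,"translation": [-0.022,0.031,0.015],"twist": [0,0,0]},
    {"grip": -1,"translation": [-0.022,0.031,0.015],"twist": [0,0,0]},
    {"grip": -1,"translation": [-0.022,0.031,0.015],"twist": [0,0,0]},
    {"grip": -1,"translation": [-0.022,0.031,0.015],"twist": [0,0,0]}
  ]
}}

```text
clock: 1.77
eef_pos: [524.3, 400.9, 160.3]
tcp_rot: [-3.141, 0.0, 1.66]
contact_force: [0.2, 0.7, 0.1]
opening: 1.001
```

{"method": "jog_arm", "body": {
  "moves": [
    {"grip": -1,"translation": [-0.02,0.031,0],"twist": [0,0,0]},
    {"grip": -1,"translation": [-0.02,0.031,0],"twist": [0,0,0]},
    {"grip": -1,"translation": [0,0,0],"twist": [0,0,0]},
    {"grip": -1,"translation": [0,0,0],"twist": [0,0,0]},
    {"grip": -1,"translation": [0,0,0],"twist": [0,0,0]}
  ]
}}

```text
clock: 2.18
eef_pos: [587.8, 367.7, 160.7]
tcp_rot: [-3.14, 0.0, 1.659]
contact_force: [0.3, -0.3, 0.1]
opening: 0.999
```

```bash
python3 go.py 587.2 366 35; python3 - <<'E'
from h import *
p,d=r.grab_frame('side'); cv2.imwrite('pics/s1.png',cv2.resize(p[60:200,190:360],None,fx=4,fy=4,interpolation=cv2.INTER_CUBIC)[:,:,::-1])
E
```

```text
pos [587.8 367.7 160.7] yaw 1.659 F [ 0.3 -0.3  0.1] op 0.999
tool delta mm [ -1.7  -0.8 125.7] rows 4 per row [-0.0004 -0.0002  0.0314] with 10 rows [-0.0002 -0.0001  0.0126]
```

View pics/s1.png

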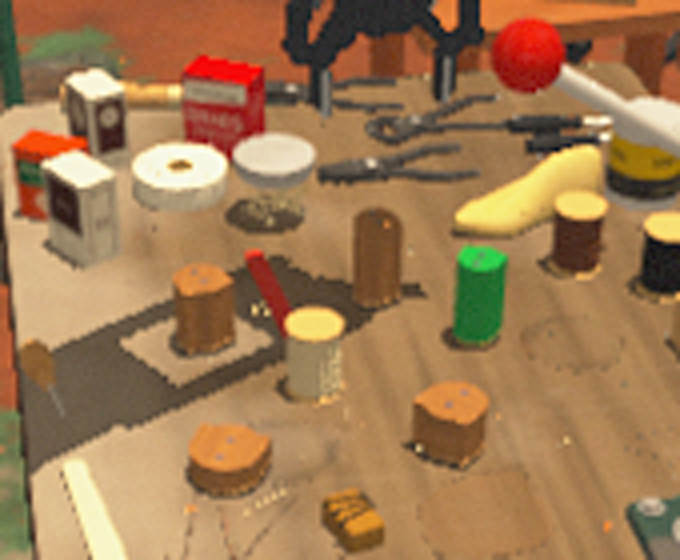

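The side view shows the fingers at (320,100) and (443,95), straddling the tallest block at (378,255), and clear of the green one. Descending.

{"method": "jog_arm", "body": {
  "moves": [
    {"grip": -1,"translation": [-0.0017,-0.001,0.03],"twist": [0,0,0]},
    {"grip": -1,"translation": [0,0,0.03],"twist": [0,0,0]},
    {"grip": -1,"translation": [0,0,0.03],"twist": [0,0,0]},
    {"grip": -1,"translation": [0,0,0.02],"twist": [0,0,0]},
    {"grip": -1,"translation": [0,0,0.0157],"twist": [0,0,0]},
    {"grip": -1,"translation": [0,0,0],"twist": [0,0,0]},
    {"grip": 1,"translation": [0,0,0],"twist": [0,0,0]},
    {"grip": 1,"translation": [0,0,0],"twist": [0,0,0]},
    {"grip": 1,"translation": [0,0,0],"twist": [0,0,0]},
    {"grip": 1,"translation": [0,0,0],"twist": [0,0,0]}
  ],
  "squeeze": 40
}}

```text
clock: 3.07
eef_pos: [588.1, 366.9, 37.2]
tcp_rot: [3.14, -0.001, 1.66]
contact_force: [0.5, 0.4, 0.6]
opening: 0.454
```

{"method": "jog_arm", "body": {
  "moves": [
    {"grip": 1,"translation": [0,0,0],"twist": [0,0,0]},
    {"grip": 1,"translation": [0,0,0],"twist": [0,0,0]},
    {"grip": 1,"translation": [0,0,0],"twist": [0,0,0]},
    {"grip": 1,"translation": [0,0,0],"twist": [0,0,0]}
  ]
}}

```text
clock: 3.4
eef_pos: [588.1, 366.8, 37.2]
tcp_rot: [3.14, -0.001, 1.66]
contact_force: [-2.6, -0.3, 7.6]
opening: 0.42
```

{"method": "jog_arm", "body": {
  "moves": [
    {"grip": 1,"translation": [0,0,-0.01],"twist": [0,0,0]},
    {"grip": 1,"translation": [0,0,-0.03],"twist": [0,0,0]},
    {"grip": 1,"translation": [0,0,-0.035],"twist": [0,0,0]},
    {"grip": 1,"translation": [0,0,-0.035],"twist": [0,0,0]},
    {"grip": 1,"translation": [0,0,-0.015],"twist": [0,0,0]},
    {"grip": 1,"translation": [0,0,0],"twist": [0,0,0.089]},
    {"grip": 1,"translation": [0,0,0],"twist": [0,0,0]},
    {"grip": 1,"translation": [0,0,0],"twist": [0,0,0]}
  ]
}}

```text
clock: 4.07
eef_pos: [587.3, 366.0, 161.0]
tcp_rot: [3.141, -0.0, 1.573]
contact_force: [0.0, -0.0, -0.9]
opening: 0.422
```

```bash
python3 go.py 400 100 160
```

```text
pos [587.3 366.  161. ] yaw 1.573 F [ 0.  -0.  -0.9] op 0.422
tool delta mm [-265.6 -187.8    1. ] rows 9 per row [-0.0295 -0.0209  0.0001] with 10 rows [-0.0266 -0.0188  0.0001]
```

{"method": "jog_arm", "body": {
  "moves": [
    {"grip": 1,"translation": [-0.0266,-0.0188,0],"twist": [0,0,0]},
    {"grip": 1,"translation": [-0.0266,-0.0188,0],"twist": [0,0,0]},
    {"grip": 1,"translation": [-0.0266,-0.0188,0],"twist": [0,0,0]},
    {"grip": 1,"translation": [-0.0266,-0.0188,0],"twist": [0,0,0]},
    {"grip": 1,"translation": [-0.0266,-0.0188,0],"twist": [0,0,0]},
    {"grip": 1,"translation": [-0.0266,-0.0188,0],"twist": [0,0,0]},
    {"grip": 1,"translation": [-0.0266,-0.0188,0],"twist": [0,0,0]},
    {"grip": 1,"translation": [-0.0266,-0.0188,0],"twist": [0,0,0]},
    {"grip": 1,"translation": [-0.0266,-0.0188,0],"twist": [0,0,0]},
    {"grip": 1,"translation": [-0.0266,-0.0188,0],"twist": [0,0,0]}
  ]
}}

```text
clock: 4.9
eef_pos: [397.6, 99.0, 159.9]
tcp_rot: [-3.14, 0.001, 1.574]
contact_force: [-0.5, 0.4, 0.2]
opening: 0.419
```

{"method": "jog_arm", "body": {
  "moves": [
    {"grip": 1,"translation": [-0.033,0,0],"twist": [0,0,0]},
    {"grip": 1,"translation": [-0.033,0,0],"twist": [0,0,0]},
    {"grip": 1,"translation": [-0.033,0,0],"twist": [0,0,0]},
    {"grip": 1,"translation": [-0.033,0,0],"twist": [0,0,0]},
    {"grip": 1,"translation": [-0.033,0,0],"twist": [0,0,0]},
    {"grip": 1,"translation": [-0.033,0,0],"twist": [0,0,0]},
    {"grip": 1,"translation": [-0.025,0.025,0],"twist": [0,0,0]},
    {"grip": 1,"translation": [-0.025,0.025,0],"twist": [0,0,0]},
    {"grip": 1,"translation": [-0.025,0.025,0],"twist": [0,0,0]},
    {"grip": 1,"translation": [0,0,0],"twist": [0,0,0]}
  ]
}}

```text
clock: 5.73
eef_pos: [478.8, -177.0, 160.6]
tcp_rot: [3.138, 0.002, 1.572]
contact_force: [-0.1, 0.4, -0.8]
opening: 0.42
```

```bash
python3 go.py 484 -178 54 1.571
```

```text
pos [ 478.8 -177.   160.6] yaw 1.572 F [-0.1  0.4 -0.8] op 0.42
tool delta mm [ -1.    5.2 106.6] rows 3 per row [-0.0003  0.0017  0.0355] with 10 rows [-0.0001  0.0005  0.0107]
dyaw tool 0.001
```

{"method": "jog_arm", "body": {
  "moves": [
    {"grip": 1,"translation": [-0.001,0.005,0.02],"twist": [0,0,0]},
    {"grip": 1,"translation": [0,0,0.03],"twist": [0,0,0]},
    {"grip": 1,"translation": [0,0,0.03],"twist": [0,0,0]},
    {"grip": 1,"translation": [0,0,0.01],"twist": [0,0,0]},
    {"grip": 1,"translation": [0,0,0],"twist": [0,0,0]},
    {"grip": 1,"translation": [0,0,0],"twist": [0,0,0]}
  ]
}}

```text
clock: 6.23
eef_pos: [479.1, -173.6, 70.5]
tcp_rot: [-3.14, -0.001, 1.572]
contact_force: [0.2, -0.2, 0.3]
opening: 0.42
```

```bash
python3 go.py 484 -178 53 1.571; python3 - <<'E'
from h import *
p,d=r.grab_frame('side'); cv2.imwrite('pics/s2.png',cv2.resize(p[170:400,200:400],None,fx=2.5,fy=2.5,interpolation=cv2.INTER_CUBIC)[:,:,::-1])
E
```

```text
pos [ 479.1 -173.6   70.5] yaw 1.572 F [ 0.2 -0.2  0.3] op 0.42
tool delta mm [-4.4  4.9 17.5] rows 1 per row [-0.0044  0.0049  0.0175] with 10 rows [-0.0004  0.0005  0.0018]
dyaw tool 0.001
```

View pics/s2.png

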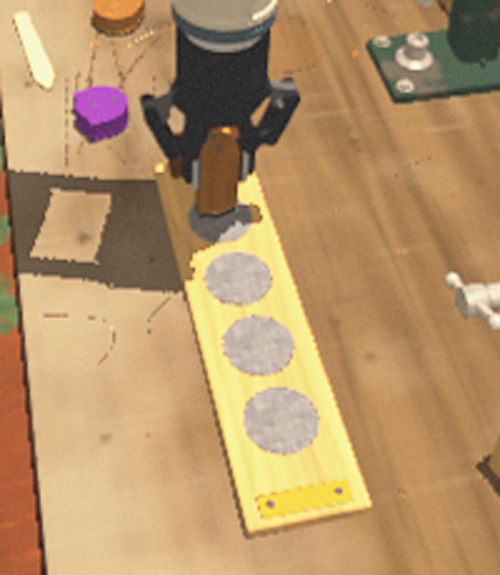

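{"method": "jog_arm", "body": {
  "moves": [
    {"grip": 1,"translation": [-0.0044,0.0049,0.01],"twist": [0,0,0]},
    {"grip": 1,"translation": [0,0,0],"twist": [0,0,0]},
    {"grip": 1,"translation": [0,0,0],"twist": [0,0,0]},
    {"grip": 1,"translation": [0,0,0],"twist": [0,0,0]},
    {"grip": 1,"translation": [0,0,0],"twist": [0,0,0]},
    {"grip": 1,"translation": [0,0,0],"twist": [0,0,0]}
  ]
}}

```text
clock: 6.78
eef_pos: [484.5, -178.2, 60.9]
tcp_rot: [3.141, 0.0, 1.571]
contact_force: [0.1, -0.2, -1.3]
opening: 0.424
```

{"method": "jog_arm", "body": {
  "moves": [
    {"grip": 1,"translation": [0,0,0.004],"twist": [0,0,0]},
    {"grip": 1,"translation": [0,0,0.003],"twist": [0,0,0]},
    {"grip": 1,"translation": [0,0,0.001],"twist": [0,0,0]},
    {"grip": 1,"translation": [0,0,0],"twist": [0,0,0]},
    {"grip": 1,"translation": [0,0,0],"twist": [0,0,0]}
  ]
}}

```text
clock: 7.2
eef_pos: [484.3, -178.1, 52.4]
tcp_rot: [-3.141, -0.0, 1.571]
contact_force: [-0.5, 0.1, -1.3]
opening: 0.424
```

{"method": "jog_arm", "body": {
  "moves": [
    {"grip": 1,"translation": [0,0,0.001],"twist": [0,0,0]},
    {"grip": 1,"translation": [0,0,0],"twist": [0,0,0]},
    {"grip": 1,"translation": [0,0,0],"twist": [0,0,0]}
  ]
}}

```text
clock: 7.45
eef_pos: [484.4, -178.2, 52.2]
tcp_rot: [-3.142, 0.0, 1.571]
contact_force: [-2.8, 0.3, 10.3]
opening: 0.415
```

{"method": "jog_arm", "body": {
  "moves": [
    {"grip": 0.1,"translation": [0,0,0],"twist": [0,0,0]},
    {"grip": 0.0,"translation": [0,0,0],"twist": [0,0,0]},
    {"grip": -0.2,"translation": [0,0,0],"twist": [0,0,0]},
    {"grip": -0.4,"translation": [0,0,0],"twist": [0,0,0]},
    {"grip": -0.4,"translation": [0,0,0],"twist": [0,0,0]},
    {"grip": -0.4,"translation": [0,0,-0.03],"twist": [0,0,0]},
    {"grip": -0.4,"translation": [0,0,-0.035],"twist": [0,0,0]},
    {"grip": -1,"translation": [0,0,-0.04],"twist": [0,0,0]},
    {"grip": -1,"translation": [-0.025,-0.025,0],"twist": [0,0,0]},
    {"grip": -1,"translation": [0.025,-0.025,0],"twist": [0,0,0]}
  ]
}}

```text
clock: 8.28
eef_pos: [437.5, -184.0, 159.6]
tcp_rot: [3.134, 0.005, 1.569]
contact_force: [0.9, 1.0, 1.1]
opening: 1.001
```

{"method": "jog_arm", "body": {
  "moves": [
    {"grip": -1,"translation": [0.025,-0.025,0],"twist": [0,0,0]},
    {"grip": -1,"translation": [0.035,0,0],"twist": [0,0,0]},
    {"grip": -1,"translation": [0.035,0,0],"twist": [0,0,0]},
    {"grip": -1,"translation": [0.035,0,0],"twist": [0,0,0]},
    {"grip": -1,"translation": [0.035,0,0],"twist": [0,0,0]},
    {"grip": -1,"translation": [0.035,0,0],"twist": [0,0,0]},
    {"grip": -1,"translation": [0.035,0,0],"twist": [0,0,0]},
    {"grip": -1,"translation": [0.035,0,0],"twist": [0,0,0]},
    {"grip": -1,"translation": [0.035,0,0],"twist": [0,0,0]},
    {"grip": -1,"translation": [0,0,0],"twist": [0,0,0]}
  ]
}}

```text
clock: 9.12
eef_pos: [409.8, 131.7, 156.9]
tcp_rot: [3.14, -0.002, 1.574]
contact_force: [-0.4, 0.1, 0.3]
opening: 1.005
```

```bash
cat > look.py <<'E'
import sys
from fit import *
tag=sys.argv[1]
p,d=r.grab_frame('top'); np.save(f'top{tag}p.npy',p)
cv2.imwrite(f'pics/t{tag}.png',cv2.resize(p[140:260,130:410],None,fx=2.8,fy=2.8,interpolation=cv2.INTER_CUBIC)[:,:,::-1])
for a in sys.argv[2:]:
    n,x,y,base=a.split(','); b=[b for b in B if b[0]==n][0]
    q,c=fit('top',p,float(x),float(y),b[3]+float(base),b[4],b[5],save=f'pics/f{tag}_{n}.png'); print(n,q.round(3),round(np.degrees(q[2])%360,1),round(c,2))
E
python3 look.py 1 tallest,484,-173,15 third,440,332,0; python3 go.py 400 331 160
```

```text
tallest [ 486.836 -175.762    1.087] 62.3 156.75
third [440.256 331.982   1.802] 103.2 17.24
pos [409.4 129.4 156.7] yaw 1.575 F [0.2 0.4 0.3] op 1.0
tool delta mm [201.6  -8.5  -3.3] rows 6 per row [ 0.0336 -0.0014 -0.0006] with 10 rows [ 0.0202 -0.0008 -0.0003]
```

View pics/t1.png

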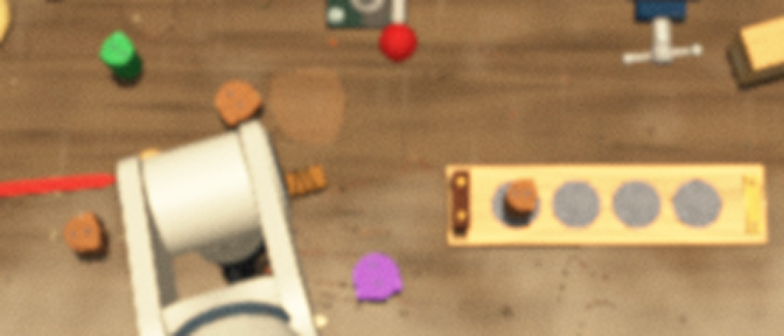

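View pics/f1_tallest.png

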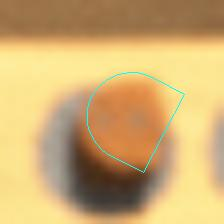

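```bash
python3 - <<'E'
s=open('fit.py').read()
a=s.index("    tgt=");b=s.index("    def poly(q)")
s=s[:a]+"""    tgt=((f-lo)/(hi-lo)).clip(0,1)
    if board:
        uu,vv=(proj(name,[[x0,y0,ztop]])[0]-[u0,v0]+.5)*K; uu,vv=int(uu),int(vv)
        med=np.median(crop[vv-16:vv+16,uu-16:uu+16].reshape(-1,3),0)
        ds=np.linalg.norm(crop-med,axis=2); tgt=(1.5-ds/45).clip(0,1)
"""+s[b:]
s=s.replace("ths=None):","ths=None,board=False):")
open('fit.py','w').write(s)
s=open('look.py').read().replace("save=f'pics/f{tag}_{n}.png')","save=f'pics/f{tag}_{n}.png',board=float(base)>0,ths=[np.pi/2-.1,np.pi/2+.1,-np.pi/2] if float(base)>0 else None)")
s=s.replace("p,d=r.grab_frame('top'); np.save(f'top{tag}p.npy',p)","import os\nf=f'top{tag}p.npy'\nif os.path.exists(f): p=np.load(f)\nelse:\n    p,d=r.grab_frame('top'); np.save(f,p)")
open('look.py','w').write(s)
E
python3 look.py 1 tallest,484,-173,15; python3 -c "
import cv2;cv2.imwrite('pics/f1b.png',cv2.resize(cv2.imread('pics/f1_tallest.png'),None,fx=2,fy=2))"
```

```text
tallest [ 4.84548e+02 -1.74966e+02 -2.66000e-01] 344.8 51.04
```

View pics/f1b.png

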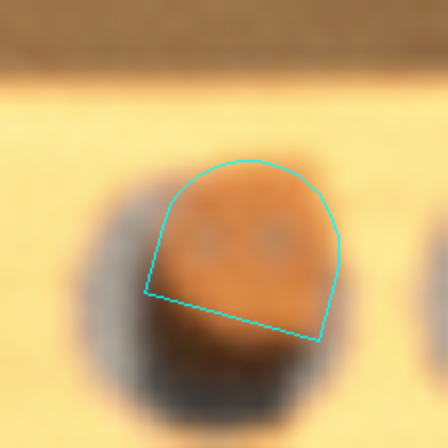

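```bash
python3 - <<'E'
from fit import *
c=cal('top'); S=28
u,v=proj('top',[[484,-173,91]])[0]; u0,v0=int(u)-S//2,int(v)-S//2
def back(u,v,z):
    ray=c['R'].T@np.array([(u-c['cx'])/c['fx'],(v-c['cy'])/c['fy'],1]);o=-c['R'].T@c['t']; return o+ray*(z-o[2])/ray[2]
for a,b in [(160,160),(325,345)]:
    print(back((a/16)-.5+u0,(b/16)-.5+v0,91).round(1))
E
```

```text
[ 500.7 -156.7   91. ]
[ 463.6 -189.3   91. ]
```

{"method": "jog_arm", "body": {
  "moves": [
    {"grip": -1,"translation": [0,0,0],"twist": [0,0,-0.115]},
    {"grip": -1,"translation": [0,0,0],"twist": [0,0,-0.115]},
    {"grip": -1,"translation": [0,0,0],"twist": [0,0,0]},
    {"grip": -1,"translation": [0,0,0],"twist": [0,0,0]}
  ]
}}

```text
clock: 9.5
eef_pos: [409.3, 126.0, 156.5]
tcp_rot: [-3.141, 0.0, 1.797]
contact_force: [-1.1, 0.3, -0.3]
opening: 1.003
```

```bash
python3 go.py 441.1 327.1 130 1.802
```

```text
pos [409.3 126.  156.5] yaw 1.797 F [-1.1  0.3 -0.3] op 1.003
tool delta mm [188.9  76.   26.5] rows 6 per row [0.0315 0.0127 0.0044] with 10 rows [0.0189 0.0076 0.0026]
dyaw tool -0.005
```

{"method": "jog_arm", "body": {
  "moves": [
    {"grip": -1,"translation": [0.0315,0.0127,0],"twist": [0,0,-0.004]},
    {"grip": -1,"translation": [0.0315,0.0127,0],"twist": [0,0,0]},
    {"grip": -1,"translation": [0.0315,0.0127,0],"twist": [0,0,0]},
    {"grip": -1,"translation": [0.0315,0.0127,0],"twist": [0,0,0]},
    {"grip": -1,"translation": [0.0315,0.0127,0.013],"twist": [0,0,0]},
    {"grip": -1,"translation": [0.0315,0.0127,0.013],"twist": [0,0,0]},
    {"grip": -1,"translation": [0,0,0],"twist": [0,0,0]},
    {"grip": -1,"translation": [0,0,0],"twist": [0,0,0]},
    {"grip": -1,"translation": [0,0,0],"twist": [0,0,0]}
  ]
}}

```text
clock: 10.25
eef_pos: [439.6, 327.4, 130.2]
tcp_rot: [-3.14, 0.001, 1.802]
contact_force: [0.5, -0.5, 0.1]
opening: 1.0
```

```bash
python3 go.py 441.1 327.1 25 1.802
```

```text
pos [439.6 327.4 130.2] yaw 1.802 F [ 0.5 -0.5  0.1] op 1.0
tool delta mm [ -0.6   1.4 105.2] rows 3 per row [-0.0002  0.0005  0.0351] with 10 rows [-0.0001  0.0001  0.0105]
dyaw tool 0.0
```

{"method": "jog_arm", "body": {
  "moves": [
    {"grip": -1,"translation": [-0.0006,0.0014,0.025],"twist": [0,0,0]},
    {"grip": -1,"translation": [0,0,0.03],"twist": [0,0,0]},
    {"grip": -1,"translation": [0,0,0.03],"twist": [0,0,0]},
    {"grip": -1,"translation": [0,0,0.02],"twist": [0,0,0]},
    {"grip": -1,"translation": [0,0,0],"twist": [0,0,0]},
    {"grip": 1,"translation": [0,0,0],"twist": [0,0,0]},
    {"grip": 1,"translation": [0,0,0],"twist": [0,0,0]},
    {"grip": 1,"translation": [0,0,0],"twist": [0,0,0]},
    {"grip": 1,"translation": [0,0,0],"twist": [0,0,0]},
    {"grip": 1,"translation": [0,0,0],"twist": [0,0,0]}
  ]
}}

```text
clock: 11.08
eef_pos: [442.4, 328.5, 27.5]
tcp_rot: [3.139, -0.001, 1.805]
contact_force: [-0.4, -1.3, 7.1]
opening: 0.494
```

{"method": "jog_arm", "body": {
  "moves": [
    {"grip": 1,"translation": [0,0,0],"twist": [0,0,0]},
    {"grip": 1,"translation": [0,0,0],"twist": [0,0,0]},
    {"grip": 1,"translation": [0,0,0],"twist": [0,0,0]}
  ]
}}

```text
clock: 11.33
eef_pos: [442.4, 328.5, 27.5]
tcp_rot: [3.139, -0.001, 1.805]
contact_force: [-0.9, -2.1, 7.3]
opening: 0.496
```

{"method": "jog_arm", "body": {
  "moves": [
    {"grip": 1,"translation": [0,0,-0.01],"twist": [0,0,0]},
    {"grip": 1,"translation": [0,0,-0.03],"twist": [0,0,0]},
    {"grip": 1,"translation": [0,0,-0.035],"twist": [0,0,0]},
    {"grip": 1,"translation": [0,0,-0.035],"twist": [0,0,0]},
    {"grip": 1,"translation": [0,0,-0.025],"twist": [0,0,0]},
    {"grip": 1,"translation": [0,0,0],"twist": [0,0,0.117]},
    {"grip": 1,"translation": [0,0,0],"twist": [0,0,0.117]},
    {"grip": 1,"translation": [0,0,0],"twist": [0,0,0]},
    {"grip": 1,"translation": [0,0,0],"twist": [0,0,0]},
    {"grip": 1,"translation": [0,0,0],"twist": [0,0,0]}
  ]
}}

```text
clock: 12.17
eef_pos: [441.2, 328.0, 160.9]
tcp_rot: [3.142, -0.0, 1.575]
contact_force: [0.6, 0.1, -1.9]
opening: 0.493
```

```bash
python3 go.py 400 100 160 1.571
```

```text
pos [441.2 328.  160.9] yaw 1.575 F [ 0.6  0.1 -1.9] op 0.493
tool delta mm [-227.8  -42.1    0.9] rows 6 per row [-0.038  -0.007   0.0001] with 10 rows [-0.0228 -0.0042  0.0001]
dyaw tool 0.004
```

{"method": "jog_arm", "body": {
  "moves": [
    {"grip": 1,"translation": [-0.0325,-0.006,0],"twist": [0,0,0.004]},
    {"grip": 1,"translation": [-0.0325,-0.006,0],"twist": [0,0,0]},
    {"grip": 1,"translation": [-0.0325,-0.006,0],"twist": [0,0,0]},
    {"grip": 1,"translation": [-0.0325,-0.006,0],"twist": [0,0,0]},
    {"grip": 1,"translation": [-0.0325,-0.006,0],"twist": [0,0,0]},
    {"grip": 1,"translation": [-0.0325,-0.006,0],"twist": [0,0,0]},
    {"grip": 1,"translation": [-0.0325,-0.006,0],"twist": [0,0,0]},
    {"grip": 1,"translation": [-0.035,0,0],"twist": [0,0,0]},
    {"grip": 1,"translation": [-0.035,0,0],"twist": [0,0,0]},
    {"grip": 1,"translation": [-0.035,0,0],"twist": [0,0,0]}
  ]
}}

```text
clock: 13.0
eef_pos: [397.6, -5.8, 160.6]
tcp_rot: [-3.142, -0.0, 1.57]
contact_force: [1.3, 0.5, -0.6]
opening: 0.488
```

{"method": "jog_arm", "body": {
  "moves": [
    {"grip": 1,"translation": [-0.035,0,0],"twist": [0,0,0]},
    {"grip": 1,"translation": [-0.035,0,0],"twist": [0,0,0]},
    {"grip": 1,"translation": [-0.035,0,0],"twist": [0,0,0]},
    {"grip": 1,"translation": [-0.035,0.0215,0],"twist": [0,0,0]},
    {"grip": 1,"translation": [-0.035,0.0215,0],"twist": [0,0,0]},
    {"grip": 1,"translation": [-0.035,0.0215,0],"twist": [0,0,0]},
    {"grip": 1,"translation": [-0.035,0.0215,0],"twist": [0,0,0]},
    {"grip": 1,"translation": [0,0,0],"twist": [0,0,0]},
    {"grip": 1,"translation": [0,0,0],"twist": [0,0,0]},
    {"grip": 1,"translation": [0,0,0],"twist": [0,0,0]}
  ]
}}

```text
clock: 13.83
eef_pos: [482.2, -249.2, 159.8]
tcp_rot: [-3.14, -0.001, 1.568]
contact_force: [-0.6, -0.0, -0.9]
opening: 0.49
```

```bash
python3 go.py 486 -250 46 1.571
```

```text
pos [ 482.2 -249.2  159.8] yaw 1.568 F [-0.6 -0.  -0.9] op 0.49
tool delta mm [ -0.8   3.8 113.8] rows 3 per row [-0.0003  0.0013  0.0379] with 10 rows [-0.0001  0.0004  0.0114]
dyaw tool -0.003
```

{"method": "jog_arm", "body": {
  "moves": [
    {"grip": 1,"translation": [-0.0005,0.004,0.02],"twist": [0,0,-0.003]},
    {"grip": 1,"translation": [0,0,0.03],"twist": [0,0,0]},
    {"grip": 1,"translation": [0,0,0.03],"twist": [0,0,0]},
    {"grip": 1,"translation": [0,0,0.02],"twist": [0,0,0]},
    {"grip": 1,"translation": [0,0,0.008],"twist": [0,0,0]},
    {"grip": 1,"translation": [0,0,0],"twist": [0,0,0]},
    {"grip": 1,"translation": [0,0,0],"twist": [0,0,0]},
    {"grip": 1,"translation": [0,0,0],"twist": [0,0,0]}
  ]
}}

```text
clock: 14.5
eef_pos: [488.0, -250.2, 54.0]
tcp_rot: [3.14, 0.001, 1.571]
contact_force: [0.1, 0.4, -0.2]
opening: 0.49
```

{"method": "jog_arm", "body": {
  "moves": [
    {"grip": 1,"translation": [0.0005,-0.002,0.005],"twist": [0,0,0]},
    {"grip": 1,"translation": [0,0,0.004],"twist": [0,0,0]},
    {"grip": 1,"translation": [0,0,0.001],"twist": [0,0,0]},
    {"grip": 1,"translation": [0,0,0],"twist": [0,0,0]},
    {"grip": 1,"translation": [0,0,0],"twist": [0,0,0]},
    {"grip": 1,"translation": [0,0,0],"twist": [0,0,0]}
  ]
}}

```text
clock: 15.0
eef_pos: [485.2, -249.7, 42.7]
tcp_rot: [3.141, 0.0, 1.57]
contact_force: [0.0, -0.9, 0.3]
opening: 0.493
```

{"method": "jog_arm", "body": {
  "moves": [
    {"grip": 1,"translation": [0,0.0005,0.001],"twist": [0,0,0]},
    {"grip": 1,"translation": [0,0,0],"twist": [0,0,0]},
    {"grip": 1,"translation": [0,0,0],"twist": [0,0,0]}
  ]
}}

```text
clock: 15.25
eef_pos: [485.3, -249.8, 42.5]
tcp_rot: [-3.141, 0.0, 1.57]
contact_force: [-6.2, 0.7, 13.8]
opening: 0.498
```

{"method": "jog_arm", "body": {
  "moves": [
    {"grip": 0.0,"translation": [0,0,0],"twist": [0,0,0]},
    {"grip": -0.2,"translation": [0,0,0],"twist": [0,0,0]},
    {"grip": -0.4,"translation": [0,0,0],"twist": [0,0,0]},
    {"grip": -0.4,"translation": [0,0,0],"twist": [0,0,0]},
    {"grip": -0.4,"translation": [0,0,-0.02],"twist": [0,0,0]},
    {"grip": -0.4,"translation": [0,0,-0.03],"twist": [0,0,0]},
    {"grip": -0.4,"translation": [0,0,-0.035],"twist": [0,0,0]},
    {"grip": -1,"translation": [0,0,-0.035],"twist": [0,0,0]},
    {"grip": -1,"translation": [0.025,-0.028,0],"twist": [0,0,0]},
    {"grip": -1,"translation": [0.025,-0.028,0],"twist": [0,0,0]}
  ]
}}

```text
clock: 16.08
eef_pos: [431.7, -200.6, 163.8]
tcp_rot: [3.136, 0.002, 1.569]
contact_force: [-0.8, 1.9, 0.2]
opening: 0.997
```

{"method": "jog_arm", "body": {
  "moves": [
    {"grip": -1,"translation": [0.025,-0.028,0],"twist": [0,0,0]},
    {"grip": -1,"translation": [0.034,0,0],"twist": [0,0,0]},
    {"grip": -1,"translation": [0.034,0,0],"twist": [0,0,0]},
    {"grip": -1,"translation": [0.034,0,0],"twist": [0,0,0]},
    {"grip": -1,"translation": [0.034,0,0],"twist": [0,0,0]},
    {"grip": -1,"translation": [0.034,0,0],"twist": [0,0,0]},
    {"grip": -1,"translation": [0.034,0,0],"twist": [0,0,0]},
    {"grip": -1,"translation": [0.034,0,0],"twist": [0,0,0]},
    {"grip": -1,"translation": [0.034,0,0],"twist": [0,0,0]}
  ]
}}

```text
clock: 16.83
eef_pos: [401.8, 99.1, 161.7]
tcp_rot: [3.141, -0.0, 1.57]
contact_force: [0.8, 0.4, -0.6]
opening: 0.997
```

{"method": "jog_arm", "body": {
  "moves": [
    {"grip": -1,"translation": [0,0,0],"twist": [0,0,0.109]},
    {"grip": -1,"translation": [0,0,0],"twist": [0,0,0.109]},
    {"grip": -1,"translation": [0,0,0],"twist": [0,0,0.109]},
    {"grip": -1,"translation": [0,0,0],"twist": [0,0,0.109]},
    {"grip": -1,"translation": [0,0,0],"twist": [0,0,0.109]},
    {"grip": -1,"translation": [0,0,0],"twist": [0,0,0.109]},
    {"grip": -1,"translation": [0,0,0],"twist": [0,0,0.109]},
    {"grip": -1,"translation": [0,0,0],"twist": [0,0,0.109]},
    {"grip": -1,"translation": [0,0,0],"twist": [0,0,0]},
    {"grip": -1,"translation": [0,0,0],"twist": [0,0,0]}
  ]
}}

```text
clock: 17.67
eef_pos: [402.0, 97.5, 161.5]
tcp_rot: [-3.142, 0.0, 0.701]
contact_force: [-0.8, -0.6, 0.3]
opening: 1.001
```

```bash
python3 go.py 599 157.5 110 0.697 0.699; python3 look.py 2 second,603,161,0
python3 -c "
import cv2,numpy as np;p=np.load('top2p.npy');cv2.imwrite('pics/b2.png',cv2.resize(p[190:235,280:410],None,fx=6,fy=6,interpolation=cv2.INTER_CUBIC)[:,:,::-1])"
```

```text
pos [402.   97.5 161.5] yaw 0.701 F [-0.8 -0.6  0.3] op 1.001
tool delta mm [189.5  80.8  51.5] rows 6 per row [0.0316 0.0135 0.0086] with 10 rows [0.0189 0.0081 0.0052]
dyaw tool 0.004
second [603.092 160.585   0.664] 38.0 8.04
```

View pics/b2.png

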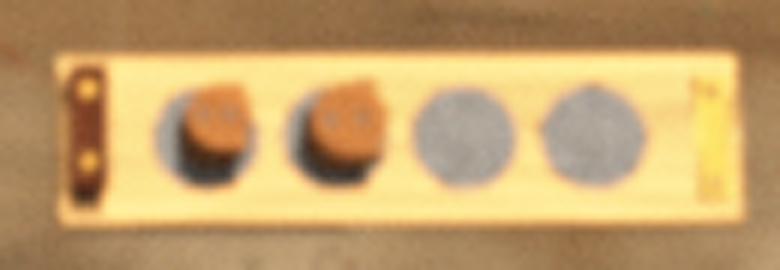

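View pics/f2_second.png

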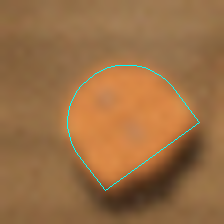

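Both blocks stand on their marks: the tops are at (217,118) and (347,120) in the crop, offset by parallax. Next is the 44 mm block.

{"method": "jog_arm", "body": {
  "moves": [
    {"grip": -1,"translation": [0.0316,0.0135,0],"twist": [0,0,0.01]},
    {"grip": -1,"translation": [0.0316,0.0135,0],"twist": [0,0,0]},
    {"grip": -1,"translation": [0.0316,0.0135,0],"twist": [0,0,0]},
    {"grip": -1,"translation": [0.0316,0.0135,0],"twist": [0,0,0]},
    {"grip": -1,"translation": [0.0316,0.0135,0.02],"twist": [0,0,0]},
    {"grip": -1,"translation": [0.0316,0.0135,0.03],"twist": [0,0,0]},
    {"grip": -1,"translation": [0,0,0],"twist": [0,0,0]},
    {"grip": -1,"translation": [0,0,0],"twist": [0,0,0]},
    {"grip": -1,"translation": [0,0,0],"twist": [0,0,0]},
    {"grip": -1,"translation": [0,0,0],"twist": [0,0,0]}
  ]
}}

```text
clock: 18.55
eef_pos: [596.5, 154.5, 115.3]
tcp_rot: [3.141, -0.001, 0.689]
contact_force: [0.5, 0.6, 0.2]
opening: 1.0
```

```bash
python3 go.py 599 157.5 17 0.69
```

```text
pos [596.5 154.5 115.3] yaw 0.689 F [0.5 0.6 0.2] op 1.0
tool delta mm [ 3.8 -0.7 98.3] rows 3 per row [ 0.0013 -0.0002  0.0328] with 10 rows [ 0.0004 -0.0001  0.0098]
dyaw tool -0.001
```

{"method": "jog_arm", "body": {
  "moves": [
    {"grip": -1,"translation": [0.0038,-0.0007,0.02],"twist": [0,0,0]},
    {"grip": -1,"translation": [0,0,0.03],"twist": [0,0,0]},
    {"grip": -1,"translation": [0,0,0.03],"twist": [0,0,0]},
    {"grip": -1,"translation": [0,0,0.022],"twist": [0,0,0]},
    {"grip": -1,"translation": [0,0,0],"twist": [0,0,0]},
    {"grip": 1,"translation": [0,0,0],"twist": [0,0,0]},
    {"grip": 1,"translation": [0,0,0],"twist": [0,0,0]},
    {"grip": 1,"translation": [0,0,0],"twist": [0,0,0]},
    {"grip": 1,"translation": [0,0,0],"twist": [0,0,0]},
    {"grip": 1,"translation": [0,0,0],"twist": [0,0,0]}
  ]
}}

```text
clock: 19.38
eef_pos: [600.9, 158.0, 14.8]
tcp_rot: [3.14, -0.003, 0.688]
contact_force: [-1.3, -0.6, 9.1]
opening: 0.548
```

{"method": "jog_arm", "body": {
  "moves": [
    {"grip": 1,"translation": [0,0,0],"twist": [0,0,0]},
    {"grip": 1,"translation": [0,0,0],"twist": [0,0,0]},
    {"grip": 1,"translation": [0,0,0],"twist": [0,0,0]}
  ]
}}

```text
clock: 19.63
eef_pos: [600.9, 158.0, 14.8]
tcp_rot: [3.14, -0.003, 0.688]
contact_force: [-1.0, -0.6, 8.7]
opening: 0.552
```

{"method": "jog_arm", "body": {
  "moves": [
    {"grip": 1,"translation": [0,0,-0.01],"twist": [0,0,0]},
    {"grip": 1,"translation": [0,0,-0.03],"twist": [0,0,0]},
    {"grip": 1,"translation": [0,0,-0.035],"twist": [0,0,0]},
    {"grip": 1,"translation": [0,0,-0.035],"twist": [0,0,0]},
    {"grip": 1,"translation": [0,0,-0.035],"twist": [0,0,0]},
    {"grip": 1,"translation": [0,0,0],"twist": [0,0,-0.11]},
    {"grip": 1,"translation": [0,0,0],"twist": [0,0,-0.11]},
    {"grip": 1,"translation": [0,0,0],"twist": [0,0,-0.11]},
    {"grip": 1,"translation": [0,0,0],"twist": [0,0,-0.11]}
  ]
}}

```text
clock: 20.38
eef_pos: [599.7, 157.7, 159.3]
tcp_rot: [3.14, -0.001, 1.133]
contact_force: [-0.2, 0.2, -1.1]
opening: 0.55
```

{"method": "jog_arm", "body": {
  "moves": [
    {"grip": 1,"translation": [0,0,0],"twist": [0,0,-0.11]},
    {"grip": 1,"translation": [0,0,0],"twist": [0,0,-0.11]},
    {"grip": 1,"translation": [0,0,0],"twist": [0,0,-0.11]},
    {"grip": 1,"translation": [0,0,0],"twist": [0,0,-0.111]},
    {"grip": 1,"translation": [0,0,0],"twist": [0,0,0]},
    {"grip": 1,"translation": [0,0,0],"twist": [0,0,0]},
    {"grip": 1,"translation": [0,0,0],"twist": [0,0,0]}
  ]
}}

```text
clock: 20.97
eef_pos: [599.6, 157.7, 158.0]
tcp_rot: [3.141, -0.0, 1.565]
contact_force: [-0.7, 0.9, -0.3]
opening: 0.555
```

```bash
python3 go.py 400 100 160 1.571
```

```text
pos [599.6 157.7 158. ] yaw 1.565 F [-0.7  0.9 -0.3] op 0.555
tool delta mm [ -58.8 -199.2   -2. ] rows 6 per row [-0.0098 -0.0332 -0.0003] with 10 rows [-0.0059 -0.0199 -0.0002]
dyaw tool -0.006
```

{"method": "jog_arm", "body": {
  "moves": [
    {"grip": 1,"translation": [-0.0098,-0.0332,0],"twist": [0,0,-0.005]},
    {"grip": 1,"translation": [-0.0098,-0.0332,0],"twist": [0,0,0]},
    {"grip": 1,"translation": [-0.0098,-0.0332,0],"twist": [0,0,0]},
    {"grip": 1,"translation": [-0.0098,-0.0332,0],"twist": [0,0,0]},
    {"grip": 1,"translation": [-0.0098,-0.0332,0],"twist": [0,0,0]},
    {"grip": 1,"translation": [-0.0098,-0.0332,0],"twist": [0,0,0]},
    {"grip": 1,"translation": [-0.036,0,0],"twist": [0,0,0]},
    {"grip": 1,"translation": [-0.036,0,0],"twist": [0,0,0]},
    {"grip": 1,"translation": [-0.036,0,0],"twist": [0,0,0]},
    {"grip": 1,"translation": [-0.036,0,0],"twist": [0,0,0]}
  ]
}}

```text
clock: 21.8
eef_pos: [400.7, -46.9, 157.9]
tcp_rot: [3.14, 0.0, 1.572]
contact_force: [1.3, -0.5, -1.8]
opening: 0.555
```

{"method": "jog_arm", "body": {
  "moves": [
    {"grip": 1,"translation": [-0.036,0,0],"twist": [0,0,0]},
    {"grip": 1,"translation": [-0.036,0,0],"twist": [0,0,0]},
    {"grip": 1,"translation": [-0.036,0,0],"twist": [0,0,0]},
    {"grip": 1,"translation": [-0.036,0,0],"twist": [0,0,0]},
    {"grip": 1,"translation": [-0.033,0.0215,0],"twist": [0,0,0]},
    {"grip": 1,"translation": [-0.033,0.0215,0],"twist": [0,0,0]},
    {"grip": 1,"translation": [-0.033,0.0215,0],"twist": [0,0,0]},
    {"grip": 1,"translation": [-0.033,0.0215,0],"twist": [0,0,0]},
    {"grip": 1,"translation": [0,0,0],"twist": [0,0,0]},
    {"grip": 1,"translation": [0,0,0],"twist": [0,0,0]}
  ]
}}

```text
clock: 22.63
eef_pos: [488.3, -323.0, 157.0]
tcp_rot: [3.141, 0.0, 1.57]
contact_force: [-1.2, 0.8, -1.4]
opening: 0.555
```

{"method": "jog_arm", "body": {
  "moves": [
    {"grip": 1,"translation": [0,0,0],"twist": [0,0,0]},
    {"grip": 1,"translation": [0,0,0],"twist": [0,0,0]},
    {"grip": 1,"translation": [0,0,0],"twist": [0,0,0]},
    {"grip": 1,"translation": [0,0,0],"twist": [0,0,0]}
  ]
}}

```text
clock: 22.97
eef_pos: [487.3, -320.5, 157.5]
tcp_rot: [3.142, 0.0, 1.574]
contact_force: [0.2, 0.3, -0.4]
opening: 0.556
```

```bash
python3 go.py 486.5 -320.7 40 1.571; python3 - <<'E'
from h import *
p,d=r.grab_frame('side'); cv2.imwrite('pics/s3.png',cv2.resize(p[170:400,200:400],None,fx=2.5,fy=2.5,interpolation=cv2.INTER_CUBIC)[:,:,::-1])
E
```

```text
pos [ 487.3 -320.5  157.5] yaw 1.574 F [ 0.2  0.3 -0.4] op 0.556
tool delta mm [ -0.2  -0.8 117.5] rows 4 per row [-0.0001 -0.0002  0.0294] with 10 rows [-0.     -0.0001  0.0117]
dyaw tool 0.003
```

View pics/s3.png

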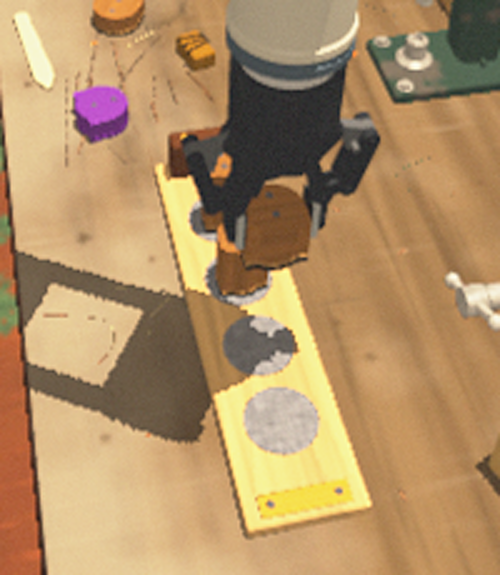

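{"method": "jog_arm", "body": {
  "moves": [
    {"grip": 1,"translation": [0,-0.0008,0.03],"twist": [0,0,0.003]},
    {"grip": 1,"translation": [0,0,0.03],"twist": [0,0,0]},
    {"grip": 1,"translation": [0,0,0.03],"twist": [0,0,0]},
    {"grip": 1,"translation": [0,0,0.02],"twist": [0,0,0]},
    {"grip": 1,"translation": [0,0,0.006],"twist": [0,0,0]},
    {"grip": 1,"translation": [0,0,0],"twist": [0,0,0]},
    {"grip": 1,"translation": [0,0,0],"twist": [0,0,0]},
    {"grip": 1,"translation": [0,0,0],"twist": [0,0,0]},
    {"grip": 1,"translation": [0,0,0],"twist": [0,0,0]}
  ]
}}

```text
clock: 23.77
eef_pos: [487.8, -321.9, 42.8]
tcp_rot: [3.139, 0.001, 1.571]
contact_force: [-1.0, -1.0, -0.6]
opening: 0.552
```

```bash
python3 go.py 486.5 -320.7 30.5 1.571; python3 - <<'E'
from h import *
p,d=r.grab_frame('side'); cv2.imwrite('pics/s4.png',cv2.resize(p[200:360,240:400],None,fx=3.5,fy=3.5,interpolation=cv2.INTER_CUBIC)[:,:,::-1])
E
```

```text
pos [ 487.8 -321.9   42.8] yaw 1.571 F [-1.  -1.  -0.6] op 0.552
tool delta mm [ 1.2 -1.3 12.3] rows 1 per row [ 0.0012 -0.0013  0.0123] with 10 rows [ 0.0001 -0.0001  0.0012]
dyaw tool -0.0
```

View pics/s4.png

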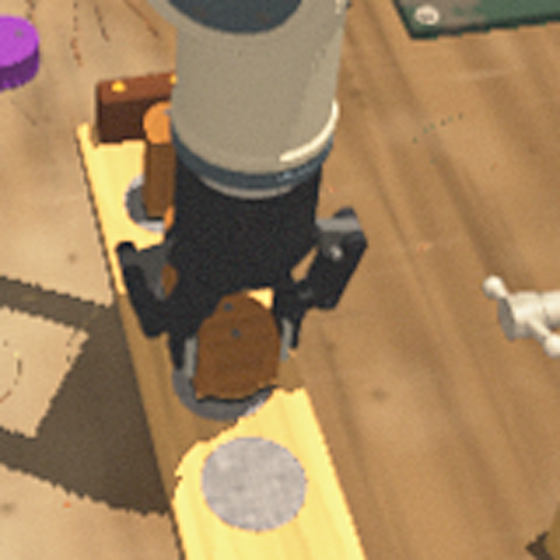

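```bash
python3 - <<'E'
from h import *
p,d=r.grab_frame('side'); u0,v0=285,275
cv2.imwrite('pics/s5.png',cv2.resize(p[275:325,280:340],None,fx=10,fy=10,interpolation=cv2.INTER_CUBIC)[:,:,::-1])
W=cloud('side',d)
# pixel in s4 (235,350)-> 
for v in range(282,322,3):
    print(v,[tuple(W[v,u].round(0).astype(int).tolist()) for u in (299,306,313)])
m=np.zeros(d.shape,bool); m[288:312,299:315]=1
P=W[m]; 
c=P.mean(0); U,S,V=np.linalg.svd(P-c); print(c.round(1),S.round(1),V[2].round(2))
E
```

```text
282 [(464, -341, 138), (480, -333, 125), (495, -332, 120)]
285 [(466, -338, 126), (492, -300, 72), (520, -261, 16)]
288 [(466, -339, 118), (490, -307, 71), (504, -309, 70)]
291 [(474, -312, 72), (488, -316, 73), (502, -317, 71)]
294 [(472, -319, 72), (486, -323, 73), (499, -326, 74)]
297 [(470, -327, 74), (484, -329, 72), (498, -330, 70)]
300 [(468, -336, 76), (482, -337, 74), (496, -340, 74)]
303 [(468, -337, 68), (482, -341, 69), (497, -339, 63)]
306 [(469, -338, 59), (482, -340, 59), (498, -338, 51)]
309 [(469, -337, 48), (482, -343, 52), (498, -338, 41)]
312 [(469, -339, 40), (483, -342, 40), (499, -338, 31)]
315 [(472, -330, 16), (484, -341, 29), (500, -336, 17)]
318 [(471, -336, 15), (485, -340, 16), (498, -344, 18)]
321 [(469, -344, 16), (483, -345, 14), (497, -350, 17)]
[ 484.4 -333.5   70. ] [1253.9  262.9  178.5] [ 0.96 -0.26  0.05]
```

View pics/s5.png

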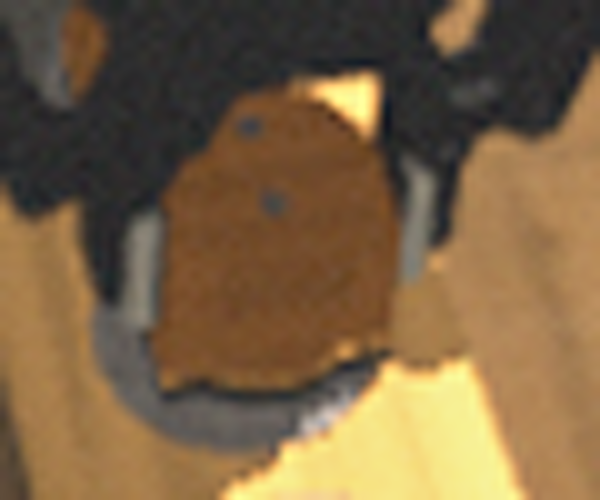

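Depth shows the block upright: its top is level at z≈73 and the flat face is vertical at y≈-339. The apparent tilt was only low contrast between the faces. Small correction, then lower.

{"method": "jog_arm", "body": {
  "moves": [
    {"grip": 1,"translation": [0.0013,-0.0013,0.006],"twist": [0,0,0]},
    {"grip": 1,"translation": [0,0,0.005],"twist": [0,0,0]},
    {"grip": 1,"translation": [0,0,0.001],"twist": [0,0,0]},
    {"grip": 1,"translation": [0,0,0],"twist": [0,0,0]},
    {"grip": 1,"translation": [0,0,0],"twist": [0,0,0]},
    {"grip": 1,"translation": [0,0,0],"twist": [0,0,0]}
  ]
}}

```text
clock: 24.37
eef_pos: [485.6, -320.0, 29.6]
tcp_rot: [3.142, 0.0, 1.571]
contact_force: [-2.9, 1.1, 10.8]
opening: 0.553
```

{"method": "jog_arm", "body": {
  "moves": [
    {"grip": -0.2,"translation": [0,0,0],"twist": [0,0,0]},
    {"grip": -0.4,"translation": [0,0,0],"twist": [0,0,0]},
    {"grip": -0.6,"translation": [0,0,0],"twist": [0,0,0]},
    {"grip": -0.6,"translation": [0,0,0],"twist": [0,0,0]},
    {"grip": -0.6,"translation": [0,0,-0.02],"twist": [0,0,0]},
    {"grip": -0.6,"translation": [0,0,-0.035],"twist": [0,0,0]},
    {"grip": -0.6,"translation": [0,0,-0.038],"twist": [0,0,0]},
    {"grip": -1,"translation": [0,0,-0.038],"twist": [0,0,0]},
    {"grip": -1,"translation": [0.025,-0.028,0],"twist": [0,0,0]},
    {"grip": -1,"translation": [0.025,-0.028,0],"twist": [0,0,0]}
  ]
}}

```text
clock: 25.2
eef_pos: [431.5, -271.3, 162.6]
tcp_rot: [3.136, 0.003, 1.57]
contact_force: [-0.8, 0.4, -0.6]
opening: 0.995
```

{"method": "jog_arm", "body": {
  "moves": [
    {"grip": -1,"translation": [0.025,-0.028,0],"twist": [0,0,0]},
    {"grip": -1,"translation": [0.037,0,0],"twist": [0,0,0]},
    {"grip": -1,"translation": [0.037,0,0],"twist": [0,0,0]},
    {"grip": -1,"translation": [0.037,0,0],"twist": [0,0,0]},
    {"grip": -1,"translation": [0.037,0,0],"twist": [0,0,0]},
    {"grip": -1,"translation": [0.037,0,0],"twist": [0,0,0]},
    {"grip": -1,"translation": [0.037,0,0],"twist": [0,0,0]},
    {"grip": -1,"translation": [0.037,0,0],"twist": [0,0,0]},
    {"grip": -1,"translation": [0.037,0,0],"twist": [0,0,0]},
    {"grip": -1,"translation": [0,0,0],"twist": [0,0,0.103]}
  ]
}}

```text
clock: 26.03
eef_pos: [401.5, 56.0, 160.4]
tcp_rot: [3.141, -0.002, 1.473]
contact_force: [-0.4, -0.5, -0.7]
opening: 0.999
```

{"method": "jog_arm", "body": {
  "moves": [
    {"grip": -1,"translation": [0,0,0],"twist": [0,0,0.103]},
    {"grip": -1,"translation": [0,0,0],"twist": [0,0,0.103]},
    {"grip": -1,"translation": [0,0,0],"twist": [0,0,0.103]},
    {"grip": -1,"translation": [0,0,0],"twist": [0,0,0.103]},
    {"grip": -1,"translation": [0,0,0],"twist": [0,0,0]},
    {"grip": -1,"translation": [0,0,0],"twist": [0,0,0]},
    {"grip": -1,"translation": [0,0,0],"twist": [0,0,0]}
  ]
}}

```text
clock: 26.62
eef_pos: [401.5, 50.9, 160.1]
tcp_rot: [-3.142, 0.0, 1.059]
contact_force: [0.5, 0.1, -0.1]
opening: 1.003
```

```bash
python3 go.py 435.2 157.5 90 1.057; python3 look.py 3 lowest,433,154,0
python3 -c "
import cv2,numpy as np;p=np.load('top3p.npy');cv2.imwrite('pics/b3.png',cv2.resize(p[190:235,280:410],None,fx=6,fy=6,interpolation=cv2.INTER_CUBIC)[:,:,::-1])"
```

```text
pos [401.5  50.9 160.1] yaw 1.059 F [ 0.5  0.1 -0.1] op 1.003
tool delta mm [109.4 -22.8  70.1] rows 4 per row [ 0.0274 -0.0057  0.0175] with 10 rows [ 0.0109 -0.0023  0.007 ]
dyaw tool 0.002
lowest [433. 154.   0.] 0.0 nanfit.py:16: RuntimeWarning: divide by zero encountered in divide
  tgt=((f-lo)/(hi-lo)).clip(0,1)
fit.py:16: RuntimeWarning: invalid value encountered in divide
  tgt=((f-lo)/(hi-lo)).clip(0,1)
```

View pics/b3.png

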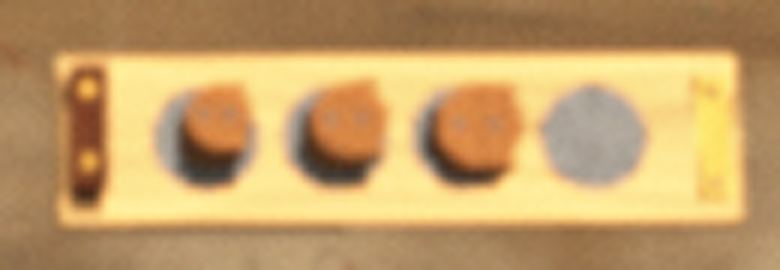

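View pics/f3_lowest.png

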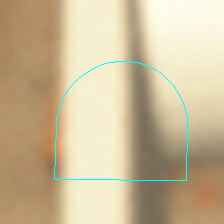

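Three blocks stand on marks 1 to 3. The arm hides the lowest block from the top camera, so I'll use its earlier fit.

{"method": "jog_arm", "body": {
  "moves": [
    {"grip": -1,"translation": [0.0274,-0.0057,0],"twist": [0,0,0]},
    {"grip": -1,"translation": [0.0274,-0.0057,0.02],"twist": [0,0,0]},
    {"grip": -1,"translation": [0.0274,-0.0057,0.02],"twist": [0,0,0]},
    {"grip": -1,"translation": [0.0274,-0.0057,0.02],"twist": [0,0,0]},
    {"grip": -1,"translation": [0,0,0.01],"twist": [0,0,0]},
    {"grip": -1,"translation": [0,0,0],"twist": [0,0,0]},
    {"grip": -1,"translation": [0,0,0],"twist": [0,0,0]},
    {"grip": -1,"translation": [0,0,0],"twist": [0,0,0]},
    {"grip": -1,"translation": [0,0,0],"twist": [0,0,0]}
  ]
}}

```text
clock: 27.42
eef_pos: [436.0, 157.0, 91.1]
tcp_rot: [3.141, -0.001, 1.055]
contact_force: [0.9, 0.1, 0.1]
opening: 0.997
```

```bash
python3 go.py 435.2 157.5 5 1.057; python3 - <<'E'
from h import *
p,d=r.grab_frame('side'); cv2.imwrite('pics/s6.png',cv2.resize(p[110:230,190:330],None,fx=5,fy=5,interpolation=cv2.INTER_CUBIC)[:,:,::-1])
E
```

```text
pos [436.  157.   91.1] yaw 1.055 F [0.9 0.1 0.1] op 0.997
tool delta mm [ 0.1 -0.9 86.1] rows 3 per row [ 0.     -0.0003  0.0287] with 10 rows [ 0.     -0.0001  0.0086]
dyaw tool -0.002
```

View pics/s6.png

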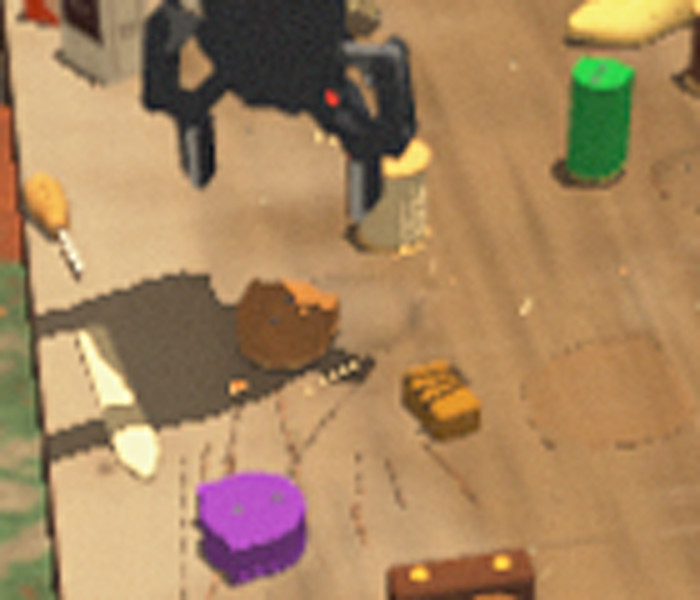

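The fingers at (197,150) and (362,190) straddle the lowest block at (288,322), clear of the spool. Descending.

{"method": "jog_arm", "body": {
  "moves": [
    {"grip": -1,"translation": [0,-0.0009,0.025],"twist": [0,0,0]},
    {"grip": -1,"translation": [0,0,0.03],"twist": [0,0,0]},
    {"grip": -1,"translation": [0,0,0.02],"twist": [0,0,0]},
    {"grip": -1,"translation": [0,0,0.01],"twist": [0,0,0]},
    {"grip": -1,"translation": [0,0,0],"twist": [0,0,0]},
    {"grip": 1,"translation": [0,0,0],"twist": [0,0,0]},
    {"grip": 1,"translation": [0,0,0],"twist": [0,0,0]},
    {"grip": 1,"translation": [0,0,0],"twist": [0,0,0]},
    {"grip": 1,"translation": [0,0,0],"twist": [0,0,0]},
    {"grip": 1,"translation": [0,0,0],"twist": [0,0,0]}
  ]
}}

```text
clock: 28.3
eef_pos: [435.9, 158.3, 6.6]
tcp_rot: [3.14, -0.002, 1.056]
contact_force: [-1.0, -1.3, 6.3]
opening: 0.625
```

{"method": "jog_arm", "body": {
  "moves": [
    {"grip": 1,"translation": [0,0,0],"twist": [0,0,0]},
    {"grip": 1,"translation": [0,0,0],"twist": [0,0,0]},
    {"grip": 1,"translation": [0,0,0],"twist": [0,0,0]}
  ]
}}

```text
clock: 28.55
eef_pos: [435.9, 158.3, 6.6]
tcp_rot: [3.14, -0.002, 1.056]
contact_force: [-0.6, -1.7, 6.4]
opening: 0.623
```

{"method": "jog_arm", "body": {
  "moves": [
    {"grip": 1,"translation": [0,0,-0.01],"twist": [0,0,0]},
    {"grip": 1,"translation": [0,0,-0.03],"twist": [0,0,0]},
    {"grip": 1,"translation": [0,0,-0.035],"twist": [0,0,0]},
    {"grip": 1,"translation": [0,0,-0.035],"twist": [0,0,0]},
    {"grip": 1,"translation": [0,0,-0.035],"twist": [0,0,0]},
    {"grip": 1,"translation": [0,0,0],"twist": [0,0,-0.103]},
    {"grip": 1,"translation": [0,0,0],"twist": [0,0,-0.103]},
    {"grip": 1,"translation": [0,0,0],"twist": [0,0,-0.103]},
    {"grip": 1,"translation": [0,0,0],"twist": [0,0,-0.103]},
    {"grip": 1,"translation": [0,0,0],"twist": [0,0,-0.103]}
  ]
}}

```text
clock: 29.38
eef_pos: [435.0, 158.1, 151.7]
tcp_rot: [3.14, -0.001, 1.576]
contact_force: [-0.9, -0.5, -1.5]
opening: 0.623
```

{"method": "jog_arm", "body": {
  "moves": [
    {"grip": 1,"translation": [0,0,0],"twist": [0,0,0]},
    {"grip": 1,"translation": [0,0,0],"twist": [0,0,0]},
    {"grip": 1,"translation": [0,0,0],"twist": [0,0,0]}
  ]
}}

```text
clock: 29.63
eef_pos: [435.0, 158.1, 150.8]
tcp_rot: [3.141, -0.0, 1.568]
contact_force: [-0.8, -0.6, -0.6]
opening: 0.622
```

```bash
python3 go.py 400 100 150 1.571
```

```text
pos [435.  158.1 150.8] yaw 1.568 F [-0.8 -0.6 -0.6] op 0.622
tool delta mm [-58.2 -34.8   0.8] rows 2 per row [-0.0291 -0.0174  0.0004] with 10 rows [-0.0058 -0.0035  0.0001]
dyaw tool -0.003
```

{"method": "jog_arm", "body": {
  "moves": [
    {"grip": 1,"translation": [-0.0291,-0.0174,0],"twist": [0,0,-0.002]},
    {"grip": 1,"translation": [-0.0291,-0.0174,0],"twist": [0,0,0]},
    {"grip": 1,"translation": [-0.038,0,0],"twist": [0,0,0]},
    {"grip": 1,"translation": [-0.038,0,0],"twist": [0,0,0]},
    {"grip": 1,"translation": [-0.038,0,0],"twist": [0,0,0]},
    {"grip": 1,"translation": [-0.038,0,0],"twist": [0,0,0]},
    {"grip": 1,"translation": [-0.038,0,0],"twist": [0,0,0]},
    {"grip": 1,"translation": [-0.038,0,0],"twist": [0,0,0]},
    {"grip": 1,"translation": [-0.038,0,0],"twist": [0,0,0]},
    {"grip": 1,"translation": [-0.038,0,0],"twist": [0,0,0]}
  ]
}}

```text
clock: 30.47
eef_pos: [400.3, -206.2, 150.6]
tcp_rot: [3.141, 0.0, 1.57]
contact_force: [1.5, 0.5, -0.9]
opening: 0.625
```

{"method": "jog_arm", "body": {
  "moves": [
    {"grip": 1,"translation": [-0.038,0,0],"twist": [0,0,0]},
    {"grip": 1,"translation": [-0.038,0,0],"twist": [0,0,0]},
    {"grip": 1,"translation": [-0.026,0.0217,0],"twist": [0,0,0]},
    {"grip": 1,"translation": [-0.026,0.0217,0],"twist": [0,0,0]},
    {"grip": 1,"translation": [-0.026,0.0217,0],"twist": [0,0,0]},
    {"grip": 1,"translation": [-0.026,0.0217,0],"twist": [0,0,0]},
    {"grip": 1,"translation": [0,0,0],"twist": [0,0,0]},
    {"grip": 1,"translation": [0,0,0],"twist": [0,0,0]},
    {"grip": 1,"translation": [0,0,0],"twist": [0,0,0]},
    {"grip": 1,"translation": [0,0,0],"twist": [0,0,0]}
  ]
}}

```text
clock: 31.3
eef_pos: [487.1, -383.0, 150.0]
tcp_rot: [-3.141, -0.001, 1.572]
contact_force: [0.5, 0.1, 0.5]
opening: 0.616
```

```bash
python3 go.py 487 -384.3 40 1.571
```

```text
pos [ 487.1 -383.   150. ] yaw 1.572 F [0.5 0.1 0.5] op 0.616
tool delta mm [-1.3e+00 -1.0e-01  1.1e+02] rows 3 per row [-0.0004 -0.      0.0367] with 10 rows [-0.0001 -0.      0.011 ]
dyaw tool 0.001
```

{"method": "jog_arm", "body": {
  "moves": [
    {"grip": 1,"translation": [-0.0013,0,0.03],"twist": [0,0,0]},
    {"grip": 1,"translation": [0,0,0.03],"twist": [0,0,0]},
    {"grip": 1,"translation": [0,0,0.03],"twist": [0,0,0]},
    {"grip": 1,"translation": [0,0,0.02],"twist": [0,0,0]},
    {"grip": 1,"translation": [0,0,0.006],"twist": [0,0,0]},
    {"grip": 1,"translation": [0,0,0],"twist": [0,0,0]},
    {"grip": 1,"translation": [0,0,0],"twist": [0,0,0]},
    {"grip": 1,"translation": [0,0,0],"twist": [0,0,0]},
    {"grip": 1,"translation": [0,0,0],"twist": [0,0,0]}
  ]
}}

```text
clock: 32.05
eef_pos: [488.9, -386.0, 36.0]
tcp_rot: [3.139, 0.002, 1.573]
contact_force: [-0.4, 0.1, -0.0]
opening: 0.623
```

```bash
python3 go.py 487 -384.3 22 1.571
```

```text
pos [ 488.9 -386.    36. ] yaw 1.573 F [-0.4  0.1 -0. ] op 0.623
tool delta mm [ 1.7 -1.8 14. ] rows 1 per row [ 0.0017 -0.0018  0.014 ] with 10 rows [ 0.0002 -0.0002  0.0014]
dyaw tool 0.002
```

{"method": "jog_arm", "body": {
  "moves": [
    {"grip": 1,"translation": [0.0015,-0.0015,0.008],"twist": [0,0,0]},
    {"grip": 1,"translation": [0,0,0.005],"twist": [0,0,0]},
    {"grip": 1,"translation": [0,0,0.001],"twist": [0,0,0]},
    {"grip": 1,"translation": [0,0,0],"twist": [0,0,0]},
    {"grip": 1,"translation": [0,0,0],"twist": [0,0,0]},
    {"grip": 1,"translation": [0,0,0],"twist": [0,0,0]}
  ]
}}

```text
clock: 32.55
eef_pos: [486.5, -384.0, 21.0]
tcp_rot: [3.141, 0.0, 1.573]
contact_force: [-1.8, 2.2, 11.4]
opening: 0.622
```

Contact. Release, retreat up and then towards the robot.

{"method": "jog_arm", "body": {
  "moves": [
    {"grip": -0.4,"translation": [0,0,0],"twist": [0,0,0]},
    {"grip": -0.6,"translation": [0,0,0],"twist": [0,0,0]},
    {"grip": -0.8,"translation": [0,0,0],"twist": [0,0,0]},
    {"grip": -0.8,"translation": [0,0,0],"twist": [0,0,0]},
    {"grip": -0.8,"translation": [0,0,-0.02],"twist": [0,0,0]},
    {"grip": -0.8,"translation": [0,0,-0.035],"twist": [0,0,0]},
    {"grip": -0.8,"translation": [0,0,-0.038],"twist": [0,0,0]},
    {"grip": -1,"translation": [0,0,-0.038],"twist": [0,0,0]},
    {"grip": -1,"translation": [-0.02,-0.03,0],"twist": [0,0,0]},
    {"grip": -1,"translation": [-0.02,-0.03,0],"twist": [0,0,0]}
  ]
}}

```text
clock: 33.38
eef_pos: [428.3, -424.9, 154.1]
tcp_rot: [3.137, 0.004, 1.576]
contact_force: [-0.7, -0.6, -1.7]
opening: 1.003
```

{"method": "jog_arm", "body": {
  "moves": [
    {"grip": -1,"translation": [-0.03,-0.03,0],"twist": [0,0,0]},
    {"grip": -1,"translation": [-0.03,-0.03,0],"twist": [0,0,0]},
    {"grip": -1,"translation": [-0.03,-0.03,0],"twist": [0,0,0]},
    {"grip": -1,"translation": [-0.03,-0.03,0],"twist": [0,0,0]},
    {"grip": -1,"translation": [-0.03,-0.02,0],"twist": [0,0,0]},
    {"grip": -1,"translation": [-0.03,0,0],"twist": [0,0,0]},
    {"grip": -1,"translation": [0,0,0],"twist": [0,0,0]},
    {"grip": -1,"translation": [0,0,0],"twist": [0,0,0]}
  ]
}}

```text
clock: 34.05
eef_pos: [288.3, -603.2, 150.6]
tcp_rot: [3.142, -0.0, 1.571]
contact_force: [1.8, -0.1, 0.3]
opening: 1.0
```

```bash
python3 - <<'E'
from h import *
print(r.sense()['eef_pos'].round(0))
p,d=r.grab_frame('top'); np.save('topFp.npy',p); np.save('topFd.npy',d)
ps,ds=r.grab_frame('side'); np.save('sideFd.npy',ds); np.save('sideFp.npy',ps)
cv2.imwrite('pics/F1.png',cv2.resize(p[190:235,280:410],None,fx=6,fy=6,interpolation=cv2.INTER_CUBIC)[:,:,::-1])
cv2.imwrite('pics/F2.png',cv2.resize(ps[110:400,190:390],None,fx=2,fy=2,interpolation=cv2.INTER_CUBIC)[:,:,::-1])
cv2.imwrite('pics/F3.png',p[:,:,::-1])
# face positions: side-cam flat faces (-y side) and top depths
W=cloud('side',ds); Wt=cloud('top',d)
for n,h,(x,y),wd,L in [('tallest',76,(484,-173.3),36,32),('third',60,(484.9,-245.3),42,38),('second',44,(485.7,-317.2),48,43),('lowest',28,(486.5,-389.3),54,49)]:
    for nm,C in (('side',W),('top',Wt)):
        m=(abs(C[...,0]-x)<40)&(abs(C[...,1]-y)<36)&(abs(C[...,2]-15-h)<6); P=C[m]
        print(n,nm,'top face n',m.sum(),'z',np.median(P[:,2]).round(1),'x',np.percentile(P[:,0],[2,98]).round(1),'y',np.percentile(P[:,1],[2,98]).round(1),'mid',[round((a+b)/2,1) for a,b in (np.percentile(P[:,0],[2,98]),np.percentile(P[:,1],[2,98]))])
    m=(abs(W[...,0]-x)<12)&(abs(W[...,1]-y)<36)&(W[...,2]>25)&(W[...,2]<15+h-8)
    if m.sum(): print('   -y face y',np.median(W[m][:,1]).round(1),m.sum())
E
```

```text
[ 288. -603.  151.]
tallest side top face n 182 z 91.6 x [465.2 498.9] y [-190.1 -156.7] mid [np.float64(482.1), np.float64(-173.4)]
tallest top top face n 88 z 90.0 x [466.9 499.3] y [-190.  -158.5] mid [np.float64(483.1), np.float64(-174.2)]
   -y face y -188.5 161
third side top face n 284 z 75.7 x [464.  503.2] y [-264.5 -226.5] mid [np.float64(483.6), np.float64(-245.5)]
third top top face n 132 z 74.4 x [463.9 502.9] y [-262.9 -225.8] mid [np.float64(483.4), np.float64(-244.3)]
   -y face y -263.1 131
second side top face n 428 z 59.6 x [461.  506.4] y [-339.7 -295.3] mid [np.float64(483.7), np.float64(-317.5)]
second top top face n 158 z 58.5 x [460.5 506.2] y [-337.3 -297.2] mid [np.float64(483.4), np.float64(-317.3)]
   -y face y -339.3 83
lowest side top face n 619 z 43.6 x [459.2 509.9] y [-411.1 -361.6] mid [np.float64(484.5), np.float64(-386.3)]
lowest top top face n 197 z 42.3 x [460.1 510. ] y [-410.8 -363. ] mid [np.float64(485.0), np.float64(-386.9)]
   -y face y -411.0 28
```

View pics/F1.png

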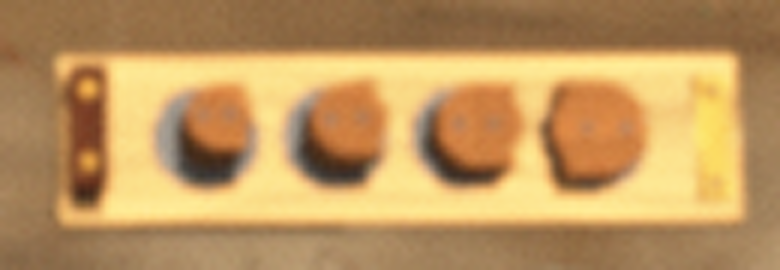

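View pics/F2.png

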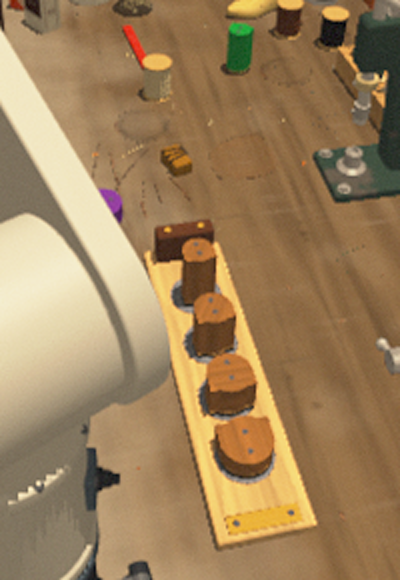

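```bash
python3 - <<'E'
from h import *
W=cloud('top',np.load('topFd.npy')); W0=cloud('top',np.load('top0.npy'))
for n,x,y,z in [('spool',514,253,60),('green',651,298,76),('purple',399,3,28)]:
    for C in (W0,W):
        m=(abs(C[...,0]-x)<32)&(abs(C[...,1]-y)<32)&(abs(C[...,2]-z)<6); print(n,m.sum(),np.median(C[m],0).round(1))
print(r.sense()['contact_force'])
r.sign_off()
E
```

```text
spool 118 [514.3 253.4  58.7]
spool 115 [514.6 253.4  59.1]
green 86 [651.5 298.4  74.9]
green 75 [650.1 297.8  74.8]
purple 179 [393.3  -5.2  27.3]
purple 181 [392.9  -5.   27.3]
[-0.3914249   1.08732656  0.44092489]
the job is handed in; nothing more can be done
```

I set the four heel blocks out in height order: the 76 mm block on mark_1 next to the end stop, then 60, 44 and 28 mm on marks 2 to 4. The job was handed in at about 34 s.

**Checks on the final pictures:**
- **Upright:** all four block tops were at the height expected of a block standing upright.
- **Centring:** tallest, third and second are within about 2 mm of their marks' centres, and the lowest is about 3 mm off. I left that 3 mm offset. The cameras are only good to about 2 mm, and the two views agreed to about 1 mm.
- **Left alone:** the spool and the purple look-alike moved less than 0.5 mm. The green one read about 1.5 mm different, within the noise of the top camera's depth at that range; I never worked near enough to touch it.
- **Robot clear:** the gripper was open and well away from everything at the end. The highest force I read was about 15 N, as the blocks touched down.

**Checks that failed or disagreed:**
- The D-outline fit did not work over the yellow board, so I checked the placements by depth and block extents instead.
- The arm hid the lowest block when I tried to re-measure it, so I grasped it from the first picture's fit.
- One side picture made the 44 mm block look tilted in the gripper, but the depth showed it level.

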